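# Gauge battery packs and quarantine the swollen ones

### The arm

A 7-joint arm with a two-finger parallel gripper is mounted at the origin on the work surface. World frame = base frame: x ahead of the robot, y to its left, z up, the work surface at z = 0. Lengths are in m, angles in rad, forces in N, time in s.
With the tool pointing down it reaches from about 0.425 to 0.925 m from the base axis. Payload 6.8 kg.
Tool frame: the origin (TCP) lies at the very end of the fingers, on their centre line; the grasp point (between the pads) lies 19 mm behind it; z points along the fingers, y is the direction in which the jaws open and shut (so a half turn about z gives the same grasp; the last joint's range is limited). The gripper opens to 88 mm and grips with 3 to 60 N. Pads are 20 mm wide; open, the fingers measure 115 mm over their backs; the gripper's body (75 mm by 178 mm) begins 61 mm behind the grasp point.
Start: joints at [1.052, 0.477, 0.022, 1.555, -0.011, 1.109, -0.083], TCP at [0.27, -0.619, 0.223] pointing down, gripper open.
Joint ranges: [-2.96, 2.96], [-0.34, 2.1], [-1.41, 1.46], [0.24, 2.44], [-1.37, 4.51], [0.17, 1.92], [-2.96, 2.96]. Speed limits (rad/s): [2.39, 2.39, 3.14, 3.14, 3.14, 3.14, 3.14].

### API

Orientations are given as a unit quaternion [x, y, z, w].
In Python, from bench import arm gives the robot as it stands.
- The arm moves only by the tool drive_tool, never from a script. Its argument "rows" is a list of rows, each an object with "hand": the finger opening in m, from 0 to 0.0878; "travel": the shift along the tool's x, y, z in m, a list of three; "dr": the turn, a rotation vector about the tool's x, y, z in rad, a list of three. In form: [{"hand": hand, "travel": [dx, dy, dz], "dr": [rx, ry, rz]}, ...]. A call has 1 to 12 rows; each row shifts and turns the commanded pose from where the row before left it, along the tool's axes as they then stand; what a row does not reach is not made up. A row lasts 1/10 s, in which the tool goes at most 50 mm and 8.59 degrees, less where a joint would pass 70% of its speed; a pose out of reach is approached as far as the arm can. A call is refused whole if a number of a shift passes 0.05 or a number of a turn 0.15, either way. A call with a gripper value outside its range is refused whole. The fingers move at their own pace and stop on an object; "newtons" is the grip in N (left out, the last holds). Time passes only in rows, so rows that do not move let the fingers close. It gives the time, the measured TCP pose, the force and the opening at its end, in the units of the state.
- arm.observe(): the state, without advancing time (a new reading comes with each control period).
- arm.snapshot(name): name is "scene" or "top" or "wrist"; returns a dict with "image" (480x640x3 uint8, red, green, blue), "range_z" (480x640 float32, m along the optical axis (not along the pixel's ray), 0 where there is no reading), "camera_matrix" (3x3 intrinsics, pixels), "k1" (the pictures are not rectified: a ray, as slopes to the right and down, at radius r is drawn at 1 + k1 r^2 times it, then the intrinsics apply), "R" (3x3) and "t" (3): a world point X has camera coordinates R X + t. Camera axes: x right, y down, z forward; pixel columns grow to the right and rows downward; lengths in m; the calibration is good to about 2 mm. A picture is of the moment at which its call begins.
- arm.finish_job(): hands the job in, once; it reports no verdict.
The state is a dict: "time_s": time; "joint_positions": joint angles; "joint_velocities": joint speeds; "effort": joint torques, N m; "tcp_pos": TCP position; "ee_rot": TCP orientation; "ft_force": force on the tool from outside, world axes, zero at the start; "wrist_torque": the same for the moment, N m; "width": finger opening in m.
Only numpy, scipy, OpenCV 4.12 (cv2) and the standard library are available. Lean on these libraries where they do the work, as an engineer would, in place of code of your own. Each camera call takes 0.05 s, during which the arm holds its last target. There are 200 camera calls.

### The job

First take the lid off the steel pot by its knob and lay it knob up on the bench. Then check the battery packs for swelling by letting each one slide down the thickness gauge: sound packs run through the gate into the catch tray and stay there; take back each pack that the gate stops and set it down in the pot without dropping it. When all are sorted, put the lid back on the pot properly; do not disturb the multimeter, the bulb holder or the transformer.

Things in the scene. Friction and masses are not known exactly. Their poses are not given: they have to be found in the camera images.
- gauge: slide-through thickness gauge, an aluminium chute fixed to the bench. Origin: on the bench under the gate's uphill face, mid-channel; y points downhill, x across, z up. Straight deck falling at 25 deg, surface at z = 70 mm - 0.466 y from y = -105 (uphill end) to 125 mm. Channel 48 mm wide; its side rails stand only 6 mm above the deck, so a pack's sides can be gripped above them
- gate (a point): mid-channel on the deck at the gate's uphill face (gauge y = 0, z = 70 mm). The gate is a bar across the channel, 9 mm thick along the slope, 23.6 mm clear above the deck (square to it), its top 36 mm above the deck; 68 mm wide with its posts. A swollen pack stops here, bulge against the bar, its centre about 30 mm up the slope
- load (a point): mid-channel on the deck, 58 mm up the slope from the gate: where to lay a pack, flat on the sloping deck, lengthwise down the slope, top up (its y along the slope). Let go, it slides down by its own weight; a sound one runs under the gate into the tray
- tray (a point): middle of the flat catch tray's floor below the chute (gauge y = 224 mm, z = 10 mm); tray 198 mm long, 50 mm wide, end buffer of rubber. Two hold-down wires close chute and tray from above beyond the gate, up to 100 mm above the bench: packs get in only through the gate
- pot: round steel quarantine pot fixed to the bench, 156 mm outside diameter, 148 mm inside, 90 mm high, floor 5 mm thick; two small loop handles outside at its +y and -y, reaching 112 mm from its axis. Origin: centre of its underside, z up
- lid: loose steel lid of the pot, 166 mm diameter, about 350 g; under its plate a plug 132 mm across and 6 mm deep goes inside the rim. Origin: centre of the plug's underside; z up through the knob. Seated, the origin is 84 mm above the pot's underside. Round black knob, 32 mm diameter, 25 to 49 mm above the origin, on a thin stem; plate top at 10 to 13 mm
- pack_a: grey hard-case battery pack, paper label on top, 40 mm wide (its x), 80 mm long (its y), 22 mm thick, 160 g, slippery. A swollen one is the same but for its top, bulged to 25.2 mm thick over the middle 60 x 34 mm; any pack may be swollen; 3 to 5 packs are present. Starts flat on the bench, top up. Origin: centre of its underside; z up through the top
- pack_b: grey hard-case battery pack, paper label on top, 40 mm wide (its x), 80 mm long (its y), 22 mm thick, 160 g, slippery. A swollen one is the same but for its top, bulged to 25.2 mm thick over the middle 60 x 34 mm; any pack may be swollen; 3 to 5 packs are present. Starts flat on the bench, top up. Origin: centre of its underside; z up through the top
- pack_c: grey hard-case battery pack, paper label on top, 40 mm wide (its x), 80 mm long (its y), 22 mm thick, 160 g, slippery. A swollen one is the same but for its top, bulged to 25.2 mm thick over the middle 60 x 34 mm; any pack may be swollen; 3 to 5 packs are present. Starts flat on the bench, top up. Origin: centre of its underside; z up through the top
- pack_d: grey hard-case battery pack, paper label on top, 40 mm wide (its x), 80 mm long (its y), 22 mm thick, 160 g, slippery. A swollen one is the same but for its top, bulged to 25.2 mm thick over the middle 60 x 34 mm; any pack may be swollen; 3 to 5 packs are present. Starts flat on the bench, top up. Origin: centre of its underside; z up through the top
- pack_e: grey hard-case battery pack, paper label on top, 40 mm wide (its x), 80 mm long (its y), 22 mm thick, 160 g, slippery. A swollen one is the same but for its top, bulged to 25.2 mm thick over the middle 60 x 34 mm; any pack may be swollen; 3 to 5 packs are present. Starts flat on the bench, top up. Origin: centre of its underside; z up through the top
- pack_f: grey hard-case battery pack, paper label on top, 40 mm wide (its x), 80 mm long (its y), 22 mm thick, 160 g, slippery. A swollen one is the same but for its top, bulged to 25.2 mm thick over the middle 60 x 34 mm; any pack may be swollen; 3 to 5 packs are present. Starts flat on the bench, top up. Origin: centre of its underside; z up through the top
- multimeter: yellow handheld multimeter lying on the bench, 150 x 75 x 36 mm, not to be disturbed. Origin: centre of its underside
- lamp: bulb holder with a glass bulb, 90 mm base, 122 mm high, not to be disturbed. Origin: centre of its underside
- transformer: small mains transformer, 86 x 82 x 71 mm, not to be disturbed. Origin: centre of its underside
There are look-alikes about, which are no part of the job. What is shaped like the pack_f but yellow is not meant. Leave any turquoise look-alike of the lid alone.

How it is judged:
By the outcome, as a careful person would: the job done as asked, in the order asked, and still so for the second after the job is handed in, with the robot touching nothing.
Of pack_a, pack_c, pack_d, pack_f only 2 to 3 are there at a start; the rules pass over those that are not, and their reading is None.
Of pack_b, pack_e only 1 to 2 are there at a start; the rules pass over those that are not, and their reading is None.
At some moment in a run one of pack_a, pack_b, pack_c, pack_d, pack_e, pack_f, lid may be knocked a few centimetres aside while the robot is not near it.
It also fails if it takes over 210 s, if anything falls off the work surface, if the arm or the gripper's body presses on something with over 40 N, if the wrist force passes 120 N, or if a joint passes its speed limit or range.

## Working session

There is one attempt and no reset: what is moved stays moved. The work goes in short steps, Python scripts to look and compute and a tool call to move; the robot and the scene stay as the last step left them, time stands still between calls to the robot, and variables do not carry over. Pictures are saved under pics/ and viewed, about 12 in all and at most 16, crops included, and the job is handed in when it is done.

Besides the shell and the picture viewer there is one more tool, called after "Emit:" as a command line: name --argument value ..., lists and objects as JSON in quotes. drive_tool: Moves the arm, as the interface text tells. Its arguments: {"type":"object","properties":{"rows":{"type":"array","items":{"type":"object","properties":{"hand":{"type":"number"},"travel":{"type":"array","items":{"type":"number"}},"dr":{"type":"array","items":{"type":"number"}}}}},"newtons":{"type":"number"}},"required":["rows"]}

```bash
ls; mkdir -p pics; cat > h.py <<'E'
import numpy as np,cv2
from bench import arm
def snap(n,save=None):
    s=arm.snapshot(n)
    if save: cv2.imwrite('pics/'+save,cv2.cvtColor(s['image'],cv2.COLOR_RGB2BGR))
    return s
def cloud(s):
    K=s['camera_matrix'];h,w=s['range_z'].shape
    u,v=np.meshgrid(np.arange(w),np.arange(h))
    p=np.stack([(u-K[0,2])/K[0,0],(v-K[1,2])/K[1,1]],-1)
    q=p.copy()
    for _ in range(8): q=p/(1+s['k1']*(q**2).sum(-1,keepdims=True))
    z=s['range_z'][...,None]
    C=np.concatenate([q*z,z],-1)
    W=(C-s['t'])@s['R']
    W[s['range_z']==0]=np.nan
    return W
E
python3 - <<'E'
from h import *
print(arm.observe())
for n in ['scene','top']:
    s=snap(n,n+'0.png'); np.save(n+'0.npy',cloud(s)); print(n,s['R'],s['t'],s['k1'],s['camera_matrix'])
E
```

```text
pics
{'time_s': 0.0, 'joint_positions': array([ 1.05191366,  0.47779036,  0.02231907,  1.55641503, -0.01150913,
        1.1092971 , -0.08307345]), 'joint_velocities': array([ 0.00127677,  0.000141  ,  0.00014978, -0.00126945,  0.00093783,
        0.00217319,  0.00137619]), 'effort': array([-1.10098939e-03, -5.82853103e+01,  1.53428134e+00, -2.72610873e+01,
       -5.42771642e-02,  1.69545173e-02,  2.11243005e-04]), 'tcp_pos': array([ 0.26931227, -0.61830595,  0.22170323]), 'ee_rot': array([ 9.78974453e-01,  2.03980948e-01, -2.37234219e-04, -8.58915830e-04]), 'ft_force': array([-0.54670424,  0.68120201,  0.3050307 ]), 'wrist_torque': array([-0.00029477, -0.03737986,  0.01302252]), 'width': 0.08782368272530101}
scene [[-0.76894168  0.6393167   0.00168607]
 [ 0.5262775   0.63447614 -0.56610249]
 [-0.36298854 -0.43441246 -0.82433314]] [ 0.4565842  -0.23446312  1.89327774] 0.0011203587068826487 [[533.22234744   0.         322.27036476]
 [  0.         533.22234744 230.55510107]
 [  0.           0.           1.        ]]
top [[-0.02724321 -0.99957652 -0.01022717]
 [-0.99569581  0.02804127 -0.08833765]
 [ 0.08858702  0.00777655 -0.99603808]] [-0.01165591  0.58035953  1.4880377 ] -0.012101655824278312 [[440.70977004   0.         324.17458274]
 [  0.         440.70977004 239.65862346]
 [  0.           0.           1.        ]]
```

View pics/top0.png

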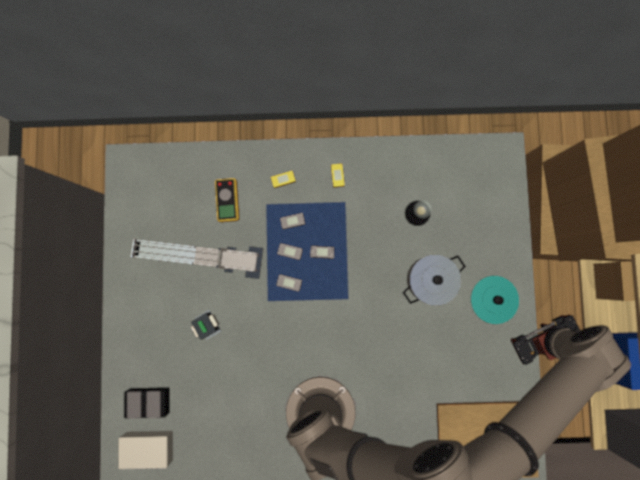

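View pics/scene0.png

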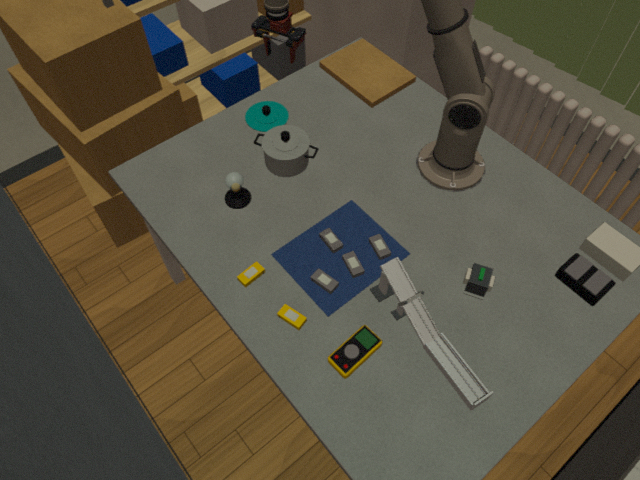

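The top view shows four grey packs at (292,220), (290,252), (322,252) and (289,283). The lidded pot is at (434,280), with the turquoise lid at (495,300). The gauge runs from (258,260) downhill to (133,248). The multimeter is at (227,200), the transformer at (205,326) and the lamp at (418,212).

```bash
cat >> h.py <<'E'
def rects(W,zlo,zhi,box,im=None,minn=15):
    x0,x1,y0,y1=box
    m=(W[...,2]>zlo)&(W[...,2]<zhi)&(W[...,0]>x0)&(W[...,0]<x1)&(W[...,1]>y0)&(W[...,1]<y1)
    n,l=cv2.connectedComponents(m.astype(np.uint8),connectivity=4);o=[]
    for i in range(1,n):
        p=W[l==i]
        if len(p)<minn: continue
        (c,s,a)=cv2.minAreaRect((p[:,:2]*1000).astype(np.float32))
        if s[0]<s[1]: a+=90; s=s[::-1]
        o.append((np.round(c,1),np.round(s,1),round((a)%180,1),np.round(np.percentile(p[:,2],[5,50,95])*1000,1),len(p)))
    return o
E
python3 - <<'E'
from h import *
for n in ['top0','scene0']:
    W=np.load(n+'.npy'); print(n)
    g=W[(abs(W[...,2])<.01)&(W[...,0]>0.2)&(W[...,0]<.9)&(abs(W[...,1])<.5)]; print('bench z',np.median(g[:,2]))
    for r in rects(W,.012,.04,(.3,.85,-.2,.3)): print(*r)
    # knob & lid
    m=(W[...,0]>.3)&(W[...,0]<.65)&(W[...,1]>-.6)&(W[...,1]<-.2)
    for lo,hi in [(.115,.145),(.09,.104),(.075,.09),(.04,.055),(.006,.016)]:
        for r in rects(W,lo,hi,(.3,.65,-.58,-.15)): print(lo,*r)
    print('gauge')
    for lo,hi in [(.05,.16)]:
        for r in rects(W,lo,hi,(.3,.85,.05,.75)): print(lo,*r)
E
python3 - <<'E'
import cv2
a=cv2.imread('pics/top0.png')[180:350,110:350]
cv2.imwrite('pics/c1.png',cv2.resize(a,None,fx=3.3,fy=3.3,interpolation=cv2.INTER_CUBIC))
E
```

```text
top0
bench z 0.0007537507354687952
[806.6 -80.9] [79.6 40.1] 4.3 [17.1 22.2 26.9] 262
[799.  110.4] [80.4 40.9] 104.0 [15.1 22.3 27.4] 269
[729.7 285.4] [148.2  33.7] 2.3 [18.2 34.1 39.4] 340
[650.1  80.7] [79.9 40.4] 100.7 [16.7 22.4 27.5] 269
[544.8  91.5] [79.6 39.9] 74.2 [17.  22.2 28.3] 270
[539.6 -19.9] [79.6 40.1] 84.5 [17.4 24.8 30.2] 268
[437.5  96.5] [80.5 39.5] 74.3 [17.7 22.8 27.7] 277
0.115 [ 434.  -384.9] [29.6 29. ] 143.9 [124.2 132.9 136.9] 89
0.09 [ 641.8 -351.7] [35.8  7.5] 76.0 [ 94.3 100.9 103.4] 20
0.09 [ 433.9 -387. ] [164.1 163.4] 97.6 [ 91.   95.2 100.6] 1808
0.075 [ 504.6 -460. ] [35.8 18.1] 76.6 [76.  80.1 83.3] 30
0.075 [ 474.5 -479.6] [40.9 11.7] 167.5 [75.6 80.7 85. ] 28
0.075 [ 385.3 -304.3] [55.6 32.8] 33.0 [75.5 80.6 85.2] 72
0.006 [ 633.7 -342.7] [61.2 23.4] 76.4 [ 6.8 11.8 15.5] 67
0.006 [ 367.2 -550.2] [133.   59.5] 0.0 [ 6.6 10.7 15.1] 487
gauge
0.05 [574.7 622.4] [48.4  6.4] 168.8 [51.1 53.3 56.8] 29
0.05 [535.9 382.4] [384.8  67.5] 80.8 [ 54.   89.8 118.3] 961
0.05 [322.4 381.6] [77.8 43.1] 88.6 [52.9 61.8 71.4] 226
scene0
bench z 0.0007516952790
[... 970 characters left out ...]
66.9 -555.4] [133.   48.8] 178.5 [ 6.8 11.3 15. ] 218
0.006 [ 425.4 -312.7] [49.3 10.5] 7.1 [ 7.3 10.2 15. ] 22
0.006 [ 506.6 -354.7] [36.8  7.8] 110.0 [ 6.8  9.6 14.3] 23
0.006 [ 483.8 -325. ] [34.7 11.6] 133.5 [ 6.5 10.3 14.6] 25
0.006 [ 634.6 -342.2] [58.6 15.4] 71.1 [ 7.6 10.9 15.3] 41
gauge
0.05 [526.4 319.5] [259.7  69.4] 83.8 [ 55.1  88.8 116.9] 1385
0.05 [324.1 379.5] [80.2 47. ] 91.4 [52.  61.2 71. ] 278
0.05 [535.9 458.6] [144.7   7.8] 80.7 [52.5 59.7 70.2] 85
0.05 [561.  478.4] [57.3  5.9] 80.9 [54.1 57.3 61.7] 32
0.05 [568.3 526. ] [32.   5.2] 80.7 [50.3 54.3 57.7] 21
0.05 [553.4 623.5] [26.4  5.9] 172.8 [51.2 53.2 56.7] 21
0.05 [587.8 618.4] [22.5  5.4] 171.7 [50.6 53.2 58.2] 18
```

View pics/c1.png

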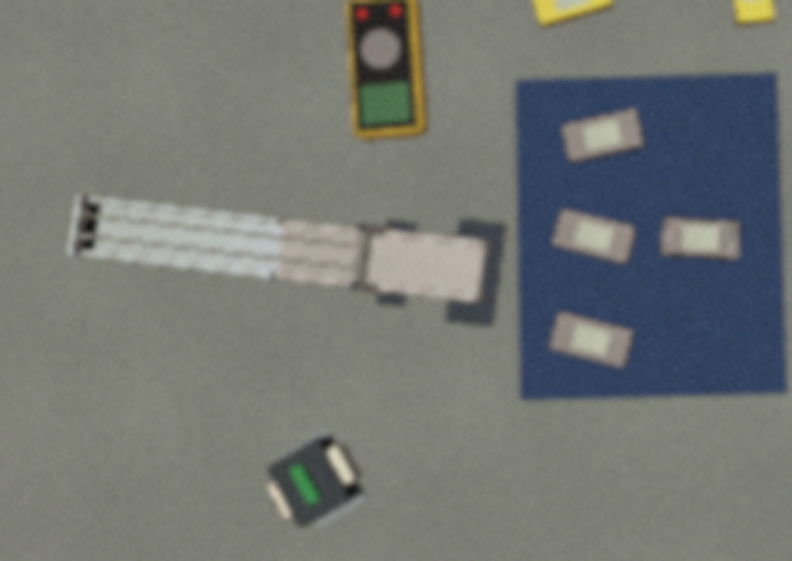

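Four grey packs are clear of the gauge. Next I'll fit the gauge frame precisely.

```bash
cat >> h.py <<'E'
from scipy.spatial.transform import Rotation as Rot
def down(psi):   # tool pointing down, tool x at world angle psi (deg)
    a=np.radians(psi); return Rot.from_matrix(np.array([[np.cos(a),np.sin(a),0],[np.sin(a),-np.cos(a),0],[0,0,-1]]).T.T)
def plan(p,R,n=None):
    """print n equal rows (interpolated straight+slerp) from measured pose to p,R in tool axes"""
    s=arm.observe(); p0=s['tcp_pos'];R0=Rot.from_quat(s['ee_rot'])
    w=(R0.inv()*R).as_rotvec(); d=np.asarray(p)-p0
    k=n or int(max(1,np.ceil(np.linalg.norm(d)/.045),np.ceil(np.linalg.norm(w)/.14)))
    print('pos',p0.round(4),'F',s['ft_force'].round(1),'w',round(s['width'],4),'t',s['time_s'],'rows',k,'dr',(w/k).round(3))
    Rc=R0
    for i in range(k):
        print((Rc.inv().apply(d/k)).round(4).tolist()); Rc=Rc*Rot.from_rotvec(w/k)
E
python3 - <<'E'
from h import *
from scipy.optimize import least_squares
for n in ['top0','scene0']:
    W=np.load(n+'.npy')
    P=W.reshape(-1,3);P=P[np.isfinite(P).all(1)]
    def f(q,full=False):
        x,y,a=q; u=np.array([np.cos(a),np.sin(a)]);v=np.array([u[1],-u[0]])
        d=P[:,:2]-[x,y]; return d@u,d@v
    a=np.radians(80.8);q=[0.533,0.28,a]
    for it in range(3):
        Y,X=f(q)
        m=(Y>-.2)&(Y<.4)&(abs(X)<.06)&(P[:,2]>.012)&(P[:,2]<.13)
        # centreline by bins, from full length
        ys=[];cs=[]
        for b in np.arange(Y[m].min()+.02,Y[m].max()-.02,.015):
            k=m&(abs(Y-b)<.0075); 
            if n=='scene0': k&=(P[:,2]>.02)
            if k.sum()>15:
                w=np.percentile(X[k],[1,99]); ys.append(b);cs.append(w)
        ys=np.array(ys);cs=np.array(cs)
        c=cs.mean(1); pf=np.polyfit(ys,c,1)
        u=np.array([np.cos(q[2]),np.sin(q[2])]);v=np.array([u[1],-u[0]])
        # deck plane along upper section
        Y,X=f(q);k=(abs(X-pf[1])<.02)&(Y>-.20)&(Y<.3)&(P[:,2]>.015)
        q=[q[0]+v[0]*pf[1],q[1]+v[1]*pf[1],q[2]-pf[0]]
        Y,X=f(q);k=(abs(X)<.018)&(P[:,2]>.07)&(P[:,2]<.13)
        e=[]
        for _ in range(4):
            kk=k&(abs(P[:,2]-(.07-.466*Y))<.008)&(Y<-.015)
            sh=np.median((P[kk,2]-.07)/(-.466)-Y[kk])
            u=np.array([np.cos(q[2]),np.sin(q[2])]);q[0]-=sh*u[0];q[1]-=sh*u[1];Y,X=f(q)
    print(n,np.round(q[:2],4),np.degrees(q[2]),'widths',np.round((cs[:,1]-cs[:,0])*1e3,0))
    hgt=(P[:,2]-(.07-.466*Y))*.906
    g=(abs(X)<.03)&(hgt>.022)&(hgt<.05)&(Y>-.1)&(Y<.12)
    print('gate pts y',np.percentile(Y[g],[2,50,98]).round(4) if g.any() else None,'h',np.percentile(hgt[g],[5,95]).round(4),'x',np.percentile(X[g],[2,98]).round(4))
    g=(abs(X)<.018)&(abs(hgt)<.006); print('deck y',Y[g].min(),Y[g].max())
    g=(abs(X)<.04)&(P[:,2]>.04)&(hgt>-.02); print('upper end',np.percentile(Y[g],.5))
plan((.434,-.386,.16),down(23.5))
E
```

```text
top0 [0.5272 0.2994] 83.55592576019856 widths [118.  32.  84.  93.  65.  64.  56.  59.  62.  78.  67.  56.  56.  58.
  58.  58.  58.  59.  61.  75.  59.  61.  62.  59.  60.  59.  62.  59.
  61.  60.]
gate pts y [0.0086 0.0202 0.1153] h [0.0265 0.0459] x [-0.029   0.0274]
deck y -0.10908167230187668 0.6579191443865449
upper end -0.10658656330841128
scene0 [0.525 0.297] 82.14543014613774 widths [118. 113.  59.  60.  61.  60.  59.  59.  61.  64.  67.  58.  60.  61.
  61.  57.  55.  59.  64.  62.  63.  64.  63.  64.  62.  64.  64.  64.
  64.  64.]
gate pts y [0.0116 0.0364 0.1159] h [0.0312 0.0463] x [-0.0276  0.0281]
deck y -0.10683608257090757 0.16546925322410969
upper end -0.10408079669547142
pos [ 0.2693 -0.6184  0.2218] F [-0.4 -0.7 -0. ] w 0.0877 t 0.1 rows 7 dr [-0.  0.  0.]
[0.0348, -0.021, 0.0089]
[0.0348, -0.021, 0.0089]
[0.0348, -0.021, 0.0088]
[0.0348, -0.021, 0.0088]
[0.0348, -0.021, 0.0088]
[0.0348, -0.0211, 0.0088]
[0.0348, -0.0211, 0.0088]
```

Emit:
drive_tool --rows '[{"hand":0.0878,"travel":[0.035,-0.021,0.009],"dr":[0,0,0]},{"hand":0.0878,"travel":[0.035,-0.021,0.009],"dr":[0,0,0]},{"hand":0.0878,"travel":[0.035,-0.021,0.009],"dr":[0,0,0]},{"hand":0.0878,"travel":[0.035,-0.021,0.009],"dr":[0,0,0]},{"hand":0.0878,"travel":[0.035,-0.021,0.009],"dr":[0,0,0]},{"hand":0.0878,"travel":[0.035,-0.021,0.009],"dr":[0,0,0]},{"hand":0.0878,"travel":[0.035,-0.021,0.008],"dr":[0,0,0]},{"hand":0.0878,"travel":[0,0,0],"dr":[0,0,0]}]' --newtons 25

```text
time_s: 0.9
tcp_pos: [0.4393, -0.3794, 0.1593]
ee_rot: [0.978, 0.209, 0.0, -0.002]
ft_force: [0.5, 0.6, -0.0]
width: 0.0878
```

```bash
python3 - <<'E'
from h import *
s=snap('wrist','w1.png');W=cloud(s)
for lo,hi in [(.118,.145),(.09,.105)]:
    for r in rects(W,lo,hi,(.3,.65,-.58,-.15),minn=100): print(lo,*r)
plan((.4345,-.386,.105),down(23.5))
# refined gauge axis
for n in ['top0','scene0']:
    P=np.load(n+'.npy').reshape(-1,3);P=P[np.isfinite(P).all(1)]
    q=np.array([.527,.298]);a=np.radians(81.)
    for it in range(6):
        u=np.array([np.cos(a),np.sin(a)]);v=np.array([u[1],-u[0]]);Y=(P[:,:2]-q)@u;X=(P[:,:2]-q)@v
        ys=[];c=[]
        for b in np.arange(-.09,.31,.01):
            h=.07-.466*b if b<.125 else .011
            k=(abs(Y-b)<.005)&(abs(X)<.045)&(P[:,2]>max(h-.006,.008))
            if k.sum()>10: w=np.percentile(X[k],[2,98]);ys.append(b);c.append(w)
        c=np.array(c);ys=np.array(ys);m=c.mean(1);wd=c[:,1]-c[:,0];g=(abs(wd-np.median(wd))<.005);pf=np.polyfit(ys[g],m[g],1)
        q=q+v*pf[1];a-=pf[0]
    Y=(P[:,:2]-q)@u;X=(P[:,:2]-q)@v
    kk=(abs(X)<.018)&(Y<-.02)&(Y>-.1)&(abs(P[:,2]-(.07-.466*Y))<.012)
    sl=np.polyfit(Y[kk],P[kk,2],1)
    print(n,q.round(4),np.degrees(a).round(2),np.median(wd),g.sum(),'slope',sl)
E
```

```text
0.118 [ 433.5 -386.9] [31.4 30.6] 157.2 [124.  133.4 134.6] 2516
0.09 [ 448.1 -381.1] [165.3 132. ] 114.1 [93.7 95.1 98.3] 35244
0.09 [ 359.3 -420.8] [34.   2.8] 113.6 [93.5 94.5 95.1] 101
pos [ 0.4372 -0.3828  0.1598] F [-0.1 -0.3  0.2] w 0.0879 t 0.95 rows 2 dr [-0.001 -0.     0.003]
[-0.0019, 0.001, 0.0274]
[-0.0019, 0.0009, 0.0274]
top0 [0.5225 0.2987] 81.79 0.058561134833923195 35 slope [-0.45955162  0.07111911]
scene0 [0.5246 0.2984] 81.79 0.06051087064029055 37 slope [-0.47170705  0.0693168 ]
```

Emit:
drive_tool --rows '[{"hand":0.0878,"travel":[0,0,0.015],"dr":[0,0,0]},{"hand":0.0878,"travel":[0,0,0.02],"dr":[0,0,0]},{"hand":0.0878,"travel":[0,0,0.015],"dr":[0,0,0]},{"hand":0.0878,"travel":[0,0,0.004],"dr":[0,0,0]},{"hand":0.02,"travel":[0,0,0],"dr":[0,0,0]},{"hand":0.02,"travel":[0,0,0],"dr":[0,0,0]},{"hand":0.02,"travel":[0,0,0],"dr":[0,0,0]},{"hand":0.02,"travel":[0,0,0],"dr":[0,0,0]},{"hand":0.02,"travel":[0,0,0],"dr":[0,0,0]},{"hand":0.02,"travel":[0,0,0],"dr":[0,0,0]}]' --newtons 30

```text
time_s: 1.95
tcp_pos: [0.4356, -0.3863, 0.1069]
ee_rot: [0.979, 0.204, 0.0, 0.0]
ft_force: [-0.6, -0.1, 0.6]
width: 0.0434
```

Emit:
drive_tool --rows '[{"hand":0.02,"travel":[0,0,0],"dr":[0,0,0]},{"hand":0.02,"travel":[0,0,0],"dr":[0,0,0]},{"hand":0.02,"travel":[0,0,0],"dr":[0,0,0]},{"hand":0.02,"travel":[0,0,0],"dr":[0,0,0]},{"hand":0.02,"travel":[0,0,-0.01],"dr":[0,0,0]},{"hand":0.02,"travel":[0,0,-0.02],"dr":[0,0,0]},{"hand":0.02,"travel":[0,0,-0.025],"dr":[0,0,0]},{"hand":0.02,"travel":[0,0,-0.02],"dr":[0,0,0]},{"hand":0.02,"travel":[0,0,0],"dr":[0,0,0]},{"hand":0.02,"travel":[0,0,0],"dr":[0,0,0]}]'

```text
time_s: 2.95
tcp_pos: [0.4352, -0.3861, 0.1814]
ee_rot: [0.979, 0.204, -0.0, -0.0]
ft_force: [-0.6, 0.4, -5.1]
width: 0.0316
```

```bash
python3 - <<'E'
from h import *
plan((.44,-.16,.18),down(23.5),9)
s=snap('scene')
W=cloud(s)
for r in rects(W,.006,.04,(.3,.65,-.27,-.06)): print(*r)
E
```

```text
pos [ 0.4352 -0.3861  0.1814] F [-0.6  0.4 -5.1] w 0.0316 t 2.95 rows 9 dr [-0.  0.  0.]
[0.0105, -0.0228, 0.0002]
[0.0105, -0.0228, 0.0002]
[0.0105, -0.0228, 0.0002]
[0.0105, -0.0228, 0.0002]
[0.0105, -0.0228, 0.0002]
[0.0105, -0.0228, 0.0002]
[0.0105, -0.0228, 0.0002]
[0.0105, -0.0228, 0.0002]
[0.0105, -0.0228, 0.0002]
```

Emit:
drive_tool --rows '[{"hand":0.02,"travel":[0.008,-0.017,0],"dr":[0,0,0]},{"hand":0.02,"travel":[0.0105,-0.023,0],"dr":[0,0,0]},{"hand":0.02,"travel":[0.0105,-0.023,0],"dr":[0,0,0]},{"hand":0.02,"travel":[0.0105,-0.023,0],"dr":[0,0,0]},{"hand":0.02,"travel":[0.0105,-0.023,0],"dr":[0,0,0]},{"hand":0.02,"travel":[0.0105,-0.023,0],"dr":[0,0,0]},{"hand":0.02,"travel":[0.0105,-0.023,0],"dr":[0,0,0]},{"hand":0.02,"travel":[0.0105,-0.023,0],"dr":[0,0,0]},{"hand":0.02,"travel":[0.0105,-0.023,0],"dr":[0,0,0]},{"hand":0.02,"travel":[0.002,-0.004,0.005],"dr":[0,0,0]},{"hand":0.02,"travel":[0,0,0.025],"dr":[0,0,0]},{"hand":0.02,"travel":[0,0,0.03],"dr":[0,0,0]}]'

```text
time_s: 4.2
tcp_pos: [0.4401, -0.1604, 0.1212]
ee_rot: [0.979, 0.204, 0.001, 0.0]
ft_force: [-0.3, -0.5, -4.4]
width: 0.0314
```

Emit:
drive_tool --rows '[{"hand":0.02,"travel":[0,0,0.03],"dr":[0,0,0]},{"hand":0.02,"travel":[0,0,0.03],"dr":[0,0,0]},{"hand":0.02,"travel":[0,0,0.02],"dr":[0,0,0]},{"hand":0.02,"travel":[0,0,0.009],"dr":[0,0,0]},{"hand":0.02,"travel":[0,0,0.003],"dr":[0,0,0]},{"hand":0.02,"travel":[0,0,0.002],"dr":[0,0,0]},{"hand":0.02,"travel":[0,0,0],"dr":[0,0,0]},{"hand":0.02,"travel":[0,0,0],"dr":[0,0,0]}]'

```text
time_s: 5.0
tcp_pos: [0.4405, -0.161, 0.0285]
ee_rot: [0.979, 0.204, 0.001, 0.0]
ft_force: [0.4, 1.3, -2.7]
width: 0.0315
```

Emit:
drive_tool --rows '[{"hand":0.02,"travel":[0,0,0.002],"dr":[0,0,0]},{"hand":0.02,"travel":[0,0,0.002],"dr":[0,0,0]},{"hand":0.02,"travel":[0,0,0],"dr":[0,0,0]}]'

```text
time_s: 5.3
tcp_pos: [0.4397, -0.1608, 0.0236]
ee_rot: [0.979, 0.204, -0.0, -0.0]
ft_force: [-0.1, 0.2, -3.7]
width: 0.0316
```

Emit:
drive_tool --rows '[{"hand":0.02,"travel":[0,0,0.001],"dr":[0,0,0]},{"hand":0.02,"travel":[0,0,0.001],"dr":[0,0,0]},{"hand":0.02,"travel":[0,0,0],"dr":[0,0,0]}]'

```text
time_s: 5.6
tcp_pos: [0.4399, -0.1608, 0.0226]
ee_rot: [0.979, 0.204, -0.0, 0.0]
ft_force: [-4.5, 0.7, 11.7]
width: 0.0315
```

Emit:
drive_tool --rows '[{"hand":0.06,"travel":[0,0,-0.001],"dr":[0,0,0]},{"hand":0.06,"travel":[0,0,0],"dr":[0,0,0]},{"hand":0.06,"travel":[0,0,0],"dr":[0,0,0]},{"hand":0.06,"travel":[0,0,0],"dr":[0,0,0]},{"hand":0.06,"travel":[0,0,-0.015],"dr":[0,0,0]},{"hand":0.06,"travel":[0,0,-0.03],"dr":[0,0,0]},{"hand":0.06,"travel":[0,0,-0.04],"dr":[0,0,0]},{"hand":0.06,"travel":[0,0,-0.03],"dr":[0,0,0]},{"hand":0.06,"travel":[0,0,-0.01],"dr":[0,0,0]},{"hand":0.06,"travel":[0,0,0],"dr":[0,0,0]}]'

```text
time_s: 6.6
tcp_pos: [0.4407, -0.1611, 0.1487]
ee_rot: [0.979, 0.204, 0.001, 0.001]
ft_force: [0.1, 0.7, -1.2]
width: 0.06
```

```bash
cat >> h.py <<'E'
def check(tag=None):
    s=snap('top',tag);W=cloud(s)
    for r in rects(W,.012,.04,(.35,.7,-.1,.17)): print('pack',*r)
    k=W[(W[...,0]>.35)&(W[...,0]<.53)&(W[...,1]>-.27)&(W[...,1]<-.06)&(W[...,2]>.04)&(W[...,2]<.056)]
    if len(k): print('knob',np.median(k,0).round(4),len(k))
    return W
E
python3 - <<'E'
from h import *
check()
plan((.4375,.0965,.10),down(74.2))
E
```

```text
pack [651.   79.3] [81.5 41.2] 100.7 [16.1 22.2 27.5] 267
pack [544.7  91.1] [80.4 40.1] 74.4 [17.  22.6 27.4] 271
pack [539.7 -19.9] [79.5 40.2] 84.3 [18.8 25.1 31.2] 267
pack [437.5  96.6] [80.6 39.7] 74.3 [17.3 22.5 28.5] 279
pos [ 0.4397 -0.1608  0.1474] F [ 0.3 -0.5 -0.6] w 0.0602 t 6.65 rows 7 dr [ 0.    -0.    -0.126]
[0.0144, -0.0338, 0.0068]
[0.0185, -0.0317, 0.0068]
[0.0224, -0.0292, 0.0068]
[0.0259, -0.0261, 0.0068]
[0.029, -0.0226, 0.0068]
[0.0316, -0.0188, 0.0068]
[0.0337, -0.0147, 0.0068]
```

Emit:
drive_tool --rows '[{"hand":0.064,"travel":[0.0144,-0.0338,0.0068],"dr":[0,0,-0.126]},{"hand":0.064,"travel":[0.0185,-0.0317,0.0068],"dr":[0,0,-0.126]},{"hand":0.064,"travel":[0.0224,-0.0292,0.0068],"dr":[0,0,-0.126]},{"hand":0.064,"travel":[0.0259,-0.0261,0.0068],"dr":[0,0,-0.126]},{"hand":0.064,"travel":[0.029,-0.0226,0.0068],"dr":[0,0,-0.126]},{"hand":0.064,"travel":[0.0316,-0.0188,0.0068],"dr":[0,0,-0.126]},{"hand":0.064,"travel":[0.0337,-0.0147,0.0068],"dr":[0,0,-0.126]},{"hand":0.064,"travel":[0,0,0],"dr":[0,0,0]},{"hand":0.064,"travel":[0,0,0],"dr":[0,0,0]}]'

```text
time_s: 7.55
tcp_pos: [0.4364, 0.0969, 0.0984]
ee_rot: [0.798, 0.603, -0.002, -0.001]
ft_force: [0.3, -1.3, -1.2]
width: 0.0636
```

```bash
python3 - <<'E'
from h import *
s=snap('wrist','w2.png');W=cloud(s)
for r in rects(W,.012,.035,(.35,.7,-.1,.25),minn=300): print('pack',*r)
plan((.4375,.0965,.0095),down(74.2))
E
```

```text
pack [530.4 205.6] [18.5  7.5] 108.0 [13.3 23.5 34. ] 412
pack [632.9  81.1] [85.8 32.4] 81.3 [13.7 22.5 24.1] 4554
pack [543.5  90.5] [80.1 40.6] 74.1 [18.6 22.9 24.1] 7360
pack [435.9  95.6] [80.1 40.1] 73.9 [21.3 22.8 24. ] 6325
pos [0.4368 0.0958 0.0987] F [ 0.6 -0.7 -0.2] w 0.0639 t 7.6 rows 2 dr [-0.001  0.001 -0.002]
[0.0005, 0.0004, 0.0446]
[0.0005, 0.0003, 0.0446]
```

View pics/w2.png

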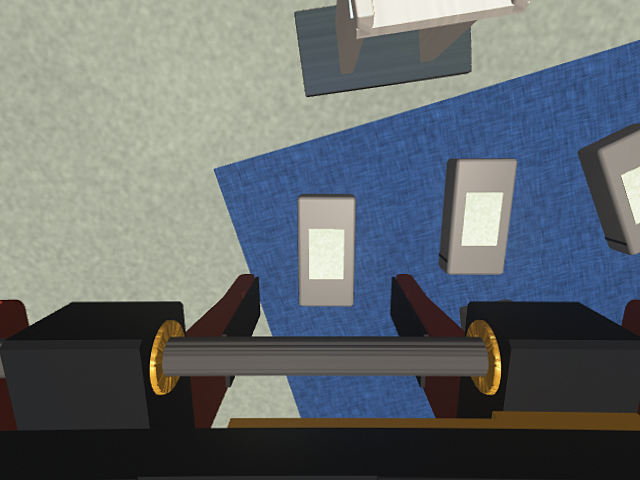

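The wrist view shows the pack at (326,250) between the fingers, lined up for the grasp.

Emit:
drive_tool --rows '[{"hand":0.064,"travel":[0,0,0.03],"dr":[0,0,0]},{"hand":0.064,"travel":[0,0,0.03],"dr":[0,0,0]},{"hand":0.064,"travel":[0,0,0.022],"dr":[0,0,0]},{"hand":0.064,"travel":[0,0,0.006],"dr":[0,0,0]},{"hand":0.03,"travel":[0,0,0],"dr":[0,0,0]},{"hand":0.03,"travel":[0,0,0],"dr":[0,0,0]},{"hand":0.03,"travel":[0,0,0],"dr":[0,0,0]},{"hand":0.03,"travel":[0,0,0],"dr":[0,0,0]},{"hand":0.03,"travel":[0,0,0],"dr":[0,0,0]},{"hand":0.03,"travel":[0,0,0],"dr":[0,0,0]},{"hand":0.03,"travel":[0,0,0],"dr":[0,0,0]}]' --newtons 40

```text
time_s: 8.7
tcp_pos: [0.4386, 0.0965, 0.013]
ee_rot: [0.798, 0.602, 0.001, 0.001]
ft_force: [-1.0, -0.4, 6.7]
width: 0.0395
```

Emit:
drive_tool --rows '[{"hand":0.03,"travel":[0,0,-0.01],"dr":[0,0,0]},{"hand":0.03,"travel":[0,0,-0.03],"dr":[0,0,0]},{"hand":0.03,"travel":[0,0,-0.04],"dr":[0,0,0]},{"hand":0.03,"travel":[0,0,-0.04],"dr":[0,0,0]},{"hand":0.03,"travel":[0,0,-0.035],"dr":[0,0,0]},{"hand":0.03,"travel":[0,0,-0.02],"dr":[0,0,0]},{"hand":0.03,"travel":[0,0,0],"dr":[0,0,0]},{"hand":0.03,"travel":[0,0,0],"dr":[0,0,0]}]'

```text
time_s: 9.5
tcp_pos: [0.4375, 0.0963, 0.187]
ee_rot: [0.798, 0.602, 0.0, 0.0]
ft_force: [-0.3, -0.4, -2.0]
width: 0.039
```

```bash
cat >> h.py <<'E'
GO=np.array([.5235,.2985,0.]);GA=81.8
def gframe():
    a=np.radians(GA);u=np.array([np.cos(a),np.sin(a),0]);xx=np.array([u[1],-u[0],0]);z=np.array([0,0,1.]);t=np.radians(25)
    return u,xx,u*np.cos(t)-z*np.sin(t),u*np.sin(t)+z*np.cos(t)   # u,x,downslope,normal
def gpose(s,h):  # s = mm up the slope from gate, h = TCP mm above deck (normal)
    u,xx,d,n=gframe(); p=GO+[0,0,.07]-d*s/1e3+n*h/1e3
    return p,Rot.from_matrix(np.stack([d,np.cross(-n,d),-n],1))
E
python3 - <<'E'
from h import *
p,R=gpose(58,80); print(p,R.as_quat()); plan(p,R)
E
```

```text
[0.5208248  0.27993537 0.16701648] [ 0.73793672  0.63922084 -0.16359663  0.14171185]
pos [0.4375 0.0963 0.187 ] F [-0.3 -0.4 -2. ] w 0.039 t 9.5 rows 5 dr [-0.006 -0.087 -0.027]
[0.0399, 0.0059, 0.004]
[0.0399, 0.007, 0.0006]
[0.0396, 0.008, -0.0029]
[0.039, 0.0091, -0.0062]
[0.038, 0.0102, -0.0095]
```

Emit:
drive_tool --rows '[{"hand":0.03,"travel":[0.0399,0.006,0.004],"dr":[-0.006,-0.087,-0.027]},{"hand":0.03,"travel":[0.0399,0.007,0.0006],"dr":[-0.006,-0.087,-0.027]},{"hand":0.03,"travel":[0.0396,0.008,-0.003],"dr":[-0.006,-0.087,-0.027]},{"hand":0.03,"travel":[0.039,0.009,-0.006],"dr":[-0.006,-0.087,-0.027]},{"hand":0.03,"travel":[0.038,0.01,-0.0095],"dr":[-0.006,-0.087,-0.027]},{"hand":0.03,"travel":[0,0,0],"dr":[0,0,0]},{"hand":0.03,"travel":[0,0,0],"dr":[0,0,0]}]'

```text
time_s: 10.2
tcp_pos: [0.519, 0.2814, 0.1632]
ee_rot: [0.736, 0.642, -0.166, 0.141]
ft_force: [-0.3, 0.0, 0.0]
width: 0.0393
```

```bash
cat > gz.py <<'E'
from h import *
s=snap('wrist','w3.png');W=cloud(s);P=W.reshape(-1,3);P=P[np.isfinite(P).all(1)]
u,xx,d,n=gframe();Q=P-GO-[0,0,.07];S=-Q@d*1e3;H=Q@n*1e3;X=Q@xx*1e3
g=(abs(X)<20)&(H>28)&(H<39)&(abs(S)<25); print('gate S',np.percentile(S[g],[1,50,99]).round(1),'H',np.percentile(H[g],[50,98]).round(1),g.sum())
g=(abs(X)<15)&(S>15)&(S<110)&(abs(H)<6);print('deck n',g.sum());
if g.sum()>50: print(np.polyfit(S[g],H[g],1).round(3))
for s0 in range(-120,110,15):
    k=(abs(S-s0)<5)&(H>3.5)&(H<10)&(abs(X)<40)
    if k.sum()>10: print(s0,np.percentile(X[k],[1,99]).round(1),end=' ')
print(); p,R=gpose(58,15); plan(p,R)
E
python3 gz.py
```

```text
gate S [-24.4  -4.9   1.2] H [35.9 38.3] 1639
deck n 796
[ 0.005 -0.052]
-90 [-31.9  27.6] -75 [-32.2  27.5] -60 [-31.9  27.6] -45 [-32.3  27.8] -30 [-32.2  27.4] -15 [-32.4  27.1] 0 [-32.5  26.9] 15 [-32.3  27. ] 30 [-32.4  26.9] 45 [26.5 26.9] 
pos [0.5197 0.2796 0.1647] F [ 0.3 -1.  -0.8] w 0.0395 t 10.25 rows 2 dr [-0.001  0.001  0.002]
[-0.0002, 0.0005, 0.0314]
[-0.0002, 0.0005, 0.0314]
```

View pics/w3.png

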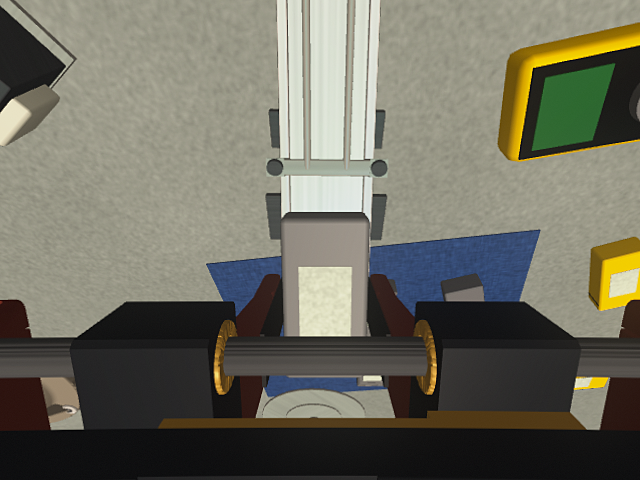

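The wrist view shows the pack at (325,260) over the deck, and the gate bar at row 167 spanning columns 270 to 385. I'll compare the pack's centreline with the rails in this same camera.

```bash
cat > px.py <<'E'
from h import *
s=arm.snapshot('wrist');W=cloud(s);P=W.reshape(-1,3);P=P[np.isfinite(P).all(1)]
u,xx,d,n=gframe();Q=P-GO-[0,0,.07];S=-Q@d*1e3;H=Q@n*1e3;X=Q@xx*1e3
hp=arm.observe()['tcp_pos'];ht=(hp-GO-[0,0,.07])@n*1e3; print('tcp S,X,H',-(hp-GO-[0,0,.07])@d*1e3,(hp-GO)@xx*1e3,ht)
k=(abs(X)<30)&(S>18)&(S<110)&(abs(H-ht-11)<5)
for b in range(25,110,10):
    kk=k&(abs(S-b)<4)
    if kk.sum()>20: print('pack',b,np.percentile(X[kk],[1,99]).round(1),np.median(H[kk]).round(1))
print('pack front S',np.percentile(S[k],.5))
E
python3 px.py
```

```text
tcp S,X,H 58.845608204828594 -0.27701191265747216 78.43101502600553
pack 25 [-21.5  17. ] 86.7
pack 35 [-21.6  17. ] 86.7
pack 45 [-29.   25.6] 87.1
pack 55 [-21.9  17.7] 87.0
pack 65 [-21.9  17.7] 87.1
pack 75 [-21.7  17.1] 87.1
pack 95 [-20.1  16.4] 86.5
pack front S 19.419889889081514
```

Emit:
drive_tool --rows '[{"hand":0.03,"travel":[0,0,0.02],"dr":[0,0,0]},{"hand":0.03,"travel":[0,0,0.025],"dr":[0,0,0]},{"hand":0.03,"travel":[0,0,0.012],"dr":[0,0,0]},{"hand":0.03,"travel":[0,0,0.004],"dr":[0,0,0]},{"hand":0.03,"travel":[0,0,0.002],"dr":[0,0,0]},{"hand":0.03,"travel":[0,0,0],"dr":[0,0,0]},{"hand":0.03,"travel":[0,0,0],"dr":[0,0,0]}]'

```text
time_s: 11.0
tcp_pos: [0.5174, 0.2546, 0.1107]
ee_rot: [0.737, 0.64, -0.162, 0.142]
ft_force: [0.4, 0.2, -1.5]
width: 0.0393
```

```bash
python3 px.py; python3 -c "
from h import *
print(arm.observe()['ft_force'])"
```

```text
tcp S,X,H 57.32559004267271 0.140865847844386 18.019319568853195
pack 25 [-20.6  18.4] 27.3
pack 35 [-20.4  18.6] 27.3
pack 45 [-28.7  26.6] 27.5
pack 55 [-20.8  18.9] 27.5
pack 65 [-20.7  18.9] 27.5
pack 75 [-20.7  18.3] 27.4
pack 95 [-19.2  17.3] 26.8
pack front S 19.088430773784555
[-0.98714894 -0.47033942 -1.6515466 ]
```

Emit:
drive_tool --rows '[{"hand":0.03,"travel":[0,0,0.002],"dr":[0,0,0]},{"hand":0.03,"travel":[0,0,0.001],"dr":[0,0,0]},{"hand":0.03,"travel":[0,0,0.001],"dr":[0,0,0]},{"hand":0.03,"travel":[0,0,0],"dr":[0,0,0]}]'

```text
time_s: 11.45
tcp_pos: [0.5167, 0.2522, 0.1061]
ee_rot: [0.737, 0.64, -0.163, 0.142]
ft_force: [0.4, -0.6, 0.0]
width: 0.0396
```

```bash
python3 px.py
```

```text
tcp S,X,H 57.702513922339975 -0.10499465510210469 12.969554980812967
pack 25 [-20.8  18.1] 22.0
pack 35 [-20.7  18.3] 22.0
pack 45 [-28.7  26.2] 22.3
pack 55 [-21.   18.6] 22.4
pack 65 [-21.   18.6] 22.3
pack 75 [-20.9  18.1] 22.3
pack 95 [-19.4  17.1] 21.7
pack front S 19.380884123994882
```

Emit:
drive_tool --rows '[{"hand":0.064,"travel":[0,0,0],"dr":[0,0,0]},{"hand":0.064,"travel":[0,0,0],"dr":[0,0,0]},{"hand":0.064,"travel":[0,0,0],"dr":[0,0,0]},{"hand":0.064,"travel":[0,0,0],"dr":[0,0,0]},{"hand":0.064,"travel":[0,0,0],"dr":[0,0,0]},{"hand":0.064,"travel":[0,0,-0.03],"dr":[0,0,0]},{"hand":0.064,"travel":[0,0,-0.04],"dr":[0,0,0]},{"hand":0.064,"travel":[0,0,-0.03],"dr":[0,0,0]},{"hand":0.064,"travel":[0,0,0],"dr":[0,0,0]},{"hand":0.064,"travel":[0,0,0],"dr":[0,0,0]}]'

```text
time_s: 12.5
tcp_pos: [0.5227, 0.2941, 0.197]
ee_rot: [0.737, 0.64, -0.163, 0.142]
ft_force: [0.1, -0.7, -0.8]
width: 0.0639
```

```bash
cat > ck.py <<'E'
import sys
from h import *
W=check(sys.argv[1] if len(sys.argv)>1 else None)
u,xx,d,n=gframe();P=W.reshape(-1,3);P=P[np.isfinite(P).all(1)];Q=P-GO;Y=Q@u*1e3;X=Q@xx*1e3;H=((Q-[0,0,.07])@n)*1e3
k=(abs(X)<17)&(Y<-6)&(Y>-100)&(H>12)&(H<30); print('on chute pts',k.sum(),Y[k].min() if k.any() else '',Y[k].max() if k.any() else '')
for y in range(130,325,12):
    k=(abs(X)<17)&(abs(Y-y)<6); print(y,np.percentile(P[k,2]*1e3,[10,50,90]).round(0),end=' ')
print()
E
python3 ck.py t1.png; python3 -c "
from h import *
plan((.5447,.091,.11),down(74.4))"
```

```text
pack [650.5  80.5] [80.1 41.5] 101.0 [16.7 22.6 27.7] 272
pack [544.5  91. ] [80.3 39.9] 74.4 [17.1 23.1 27.8] 273
pack [539.5 -20.4] [80.6 40.1] 84.5 [17.8 24.8 30.3] 270
knob [ 0.4381 -0.1607  0.0486] 66
on chute pts 0  
130 [544. 547. 559.] 142 [542. 544. 547.] 154 [539. 542. 544.] 166 [531. 534. 537.] 178 [521. 526. 529.] 190 [512. 512. 512.] pos [0.5224 0.2932 0.1961] F [-0.2 -1.2  0.5] w 0.0637 t 12.55 rows 5 dr [0.006 0.087 0.026]
[-0.0284, 0.0101, 0.0323]
[-0.0308, 0.011, 0.0296]
[-0.033, 0.012, 0.0268]
[-0.0349, 0.013, 0.0237]
[-0.0365, 0.0141, 0.0205]Traceback (most recent call last):
  File "ck.py", line 7, in <module>
    k=(abs(X)<17)&(abs(Y-y)<6); print(y,np.percentile(P[k,2]*1e3,[10,50,90]).round(0),end=' ')
                                        ~~~~~~~~~~~~~^^^^^^^^^^^^^^^^^^^^^^^
    return _quantile_unchecked(
        a, q, axis, out, overwrite_input, method, keepdims, weights)
    return _ureduce(a,
                    func=_quantile_ureduce_func,
    ...<5 lines>...
                    overwrite_input=overwrite_input,
                    method=method)
    r = func(a, **kwargs)
    result = _quantile(arr,
                       quantiles=q,
    ...<2 lines>...
                       out=out,
                       weights=wgt)
    slices_having_nans = np.isnan(arr[-1, ...])
                                  ~~~^^^^^^^^^
IndexError: index -1 is out of bounds for axis 0 with size 0
```

```bash
sed -i 's/P\[k,2\]\*1e3,/np.r_[0,P[k,2]]*1e3,/' ck.py; python3 -c "
from h import *
plan((.5447,.091,.16),down(74.4))"
```

```text
pos [0.5224 0.2932 0.1961] F [-0.2 -1.2  0.5] w 0.0637 t 12.55 rows 5 dr [0.006 0.087 0.026]
[-0.0327, 0.0101, 0.0232]
[-0.0343, 0.0111, 0.0202]
[-0.0356, 0.0121, 0.0171]
[-0.0366, 0.0131, 0.0139]
[-0.0373, 0.0141, 0.0106]
```

Emit:
drive_tool --rows '[{"hand":0.064,"travel":[-0.0327,0.0101,0.0232],"dr":[0.006,0.087,0.026]},{"hand":0.064,"travel":[-0.0343,0.0111,0.0202],"dr":[0.006,0.087,0.026]},{"hand":0.064,"travel":[-0.0356,0.0121,0.0171],"dr":[0.006,0.087,0.026]},{"hand":0.064,"travel":[-0.0366,0.0131,0.0139],"dr":[0.006,0.087,0.026]},{"hand":0.064,"travel":[-0.0373,0.0141,0.0106],"dr":[0.006,0.087,0.026]},{"hand":0.064,"travel":[0,0,0.03],"dr":[0,0,0]},{"hand":0.064,"travel":[0,0,0.03],"dr":[0,0,0]},{"hand":0.064,"travel":[0,0,0],"dr":[0,0,0]},{"hand":0.064,"travel":[0,0,0],"dr":[0,0,0]}]'

```text
time_s: 13.45
tcp_pos: [0.5438, 0.0917, 0.1]
ee_rot: [0.797, 0.604, -0.002, -0.001]
ft_force: [-0.2, -0.6, 0.9]
width: 0.0641
```

```bash
cat > wp.py <<'E'
from h import *
s=snap('wrist');W=cloud(s);t=arm.observe();c=t['tcp_pos'];R=Rot.from_quat(t['ee_rot'])
for r in rects(W,.012,.035,(.35,.7,-.1,.22),minn=300):
    d=np.array([*(np.array(r[0])/1e3),c[2]])-c
    if np.linalg.norm(d)<.09: print('pack',*r,'shift in tool',(R.inv().apply(d)*1e3).round(1))
print('tcp',c,'rot',2*np.degrees(np.arctan2(t['ee_rot'][1],t['ee_rot'][0])),t['time_s'])
E
python3 wp.py; python3 ck.py t2.png; python3 - <<'E'
import cv2
a=cv2.imread('pics/t2.png')[190:340,110:350]
cv2.imwrite('pics/c2.png',cv2.resize(a,None,fx=3.2,fy=3.2,interpolation=cv2.INTER_CUBIC))
E
```

```text
pack [543.4  90.7] [79.7 40.3] 74.0 [21.4 22.8 24. ] 6204 shift in tool [-2.  -0.8  0. ]
tcp [0.54467932 0.09243042 0.10100832] rot 74.39993558485823 13.5
pack [665.7  64.8] [67.4 34.1] 62.4 [16.9 22.6 28.2] 95
pack [539.7 -20. ] [79.8 40.3] 84.8 [18.2 24.9 30.4] 268
knob [ 0.4382 -0.1607  0.0493] 69
on chute pts 0  
130 [ 6. 12. 61.] 142 [ 8. 13. 59.] 154 [ 6. 12. 60.] 166 [ 6. 12. 58.] 178 [ 9. 30. 59.] 190 [29. 34. 55.] 202 [28. 34. 57.] 214 [30. 34. 54.] 226 [29. 36. 58.] 238 [27. 34. 54.] 250 [29. 34. 55.] 262 [ 7. 15. 54.] 274 [ 8. 13. 52.] 286 [ 6. 12. 50.] 298 [ 7. 11. 52.] 310 [ 6. 11. 51.] 322 [10. 32. 50.]
```

View pics/c2.png

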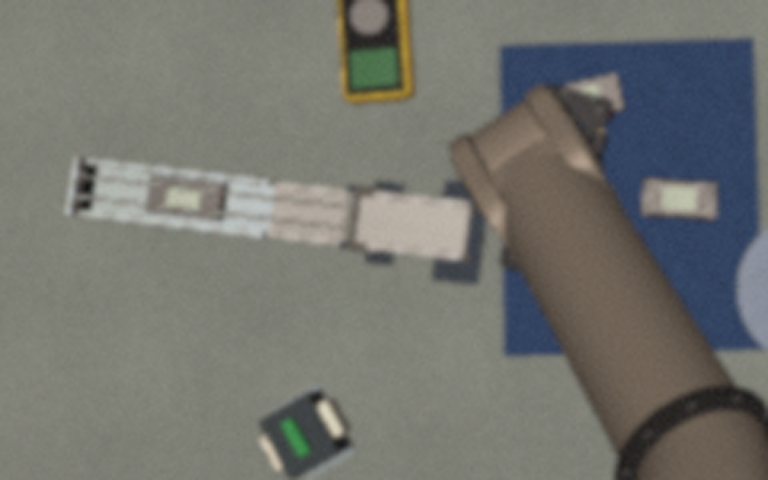

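The crop shows the first pack at rest in the tray at (183,198), so it is sound. Now pack 2.

Emit:
drive_tool --rows '[{"hand":0.064,"travel":[-0.001,0,0.03],"dr":[0,0,0]},{"hand":0.064,"travel":[0,0,0.03],"dr":[0,0,0]},{"hand":0.064,"travel":[0,0,0.022],"dr":[0,0,0]},{"hand":0.064,"travel":[0,0,0.006],"dr":[0,0,0]},{"hand":0.03,"travel":[0,0,0],"dr":[0,0,0]},{"hand":0.03,"travel":[0,0,0],"dr":[0,0,0]},{"hand":0.03,"travel":[0,0,0],"dr":[0,0,0]},{"hand":0.03,"travel":[0,0,0],"dr":[0,0,0]},{"hand":0.03,"travel":[0,0,0],"dr":[0,0,0]},{"hand":0.03,"travel":[0,0,0],"dr":[0,0,0]},{"hand":0.03,"travel":[0,0,0],"dr":[0,0,0]},{"hand":0.03,"travel":[0,0,0],"dr":[0,0,0]}]'

```text
time_s: 14.75
tcp_pos: [0.5454, 0.0912, 0.014]
ee_rot: [0.797, 0.604, 0.001, 0.0]
ft_force: [-0.8, -0.3, 6.9]
width: 0.0395
```

Emit:
drive_tool --rows '[{"hand":0.03,"travel":[0,0,-0.01],"dr":[0,0,0]},{"hand":0.03,"travel":[0,0,-0.03],"dr":[0,0,0]},{"hand":0.03,"travel":[0,0,-0.04],"dr":[0,0,0]},{"hand":0.03,"travel":[0,0,-0.04],"dr":[0,0,0]},{"hand":0.03,"travel":[0,0,-0.035],"dr":[0,0,0]},{"hand":0.03,"travel":[0,0,-0.02],"dr":[0,0,0]},{"hand":0.03,"travel":[0,0,0],"dr":[0,0,0]},{"hand":0.03,"travel":[0,0,0],"dr":[0,0,0]}]'

```text
time_s: 15.55
tcp_pos: [0.5442, 0.0905, 0.1874]
ee_rot: [0.797, 0.604, -0.001, -0.0]
ft_force: [-0.3, 0.7, -1.5]
width: 0.0396
```

```bash
python3 -c "
from h import *
p,R=gpose(58,78); plan(p-gframe()[1]*.0005,R)"
```

```text
pos [0.5442 0.0905 0.1874] F [-0.3  0.7 -1.5] w 0.0396 t 15.55 rows 5 dr [-0.006 -0.087 -0.026]
[0.035, -0.0148, 0.0044]
[0.0357, -0.0139, 0.0013]
[0.036, -0.013, -0.0019]
[0.036, -0.0121, -0.0051]
[0.0357, -0.0111, -0.0083]
```

Emit:
drive_tool --rows '[{"hand":0.03,"travel":[0.035,-0.0148,0.0044],"dr":[-0.006,-0.087,-0.026]},{"hand":0.03,"travel":[0.0357,-0.0139,0.0013],"dr":[-0.006,-0.087,-0.026]},{"hand":0.03,"travel":[0.036,-0.013,-0.0019],"dr":[-0.006,-0.087,-0.026]},{"hand":0.03,"travel":[0.036,-0.0121,-0.0051],"dr":[-0.006,-0.087,-0.026]},{"hand":0.03,"travel":[0.0357,-0.0111,-0.0083],"dr":[-0.006,-0.087,-0.026]},{"hand":0.03,"travel":[0,0,0],"dr":[0,0,0]},{"hand":0.03,"travel":[0,0,0.015],"dr":[0,0,0]},{"hand":0.03,"travel":[0,0,0.02],"dr":[0,0,0]},{"hand":0.03,"travel":[0,0,0.016],"dr":[0,0,0]},{"hand":0.03,"travel":[0,0,0.006],"dr":[0,0,0]},{"hand":0.03,"travel":[0,0,0],"dr":[0,0,0]},{"hand":0.03,"travel":[0,0,0],"dr":[0,0,0]}]'

```text
time_s: 16.75
tcp_pos: [0.5174, 0.2555, 0.1142]
ee_rot: [0.738, 0.64, -0.163, 0.142]
ft_force: [0.2, 0.3, -2.1]
width: 0.0393
```

```bash
cat > px2.py <<'E'
from h import *
s=arm.snapshot('wrist');W=cloud(s);P=W.reshape(-1,3);P=P[np.isfinite(P).all(1)]
u,xx,d,n=gframe();Q=P-GO-[0,0,.07];S=-Q@d*1e3;H=Q@n*1e3;X=Q@xx*1e3
o=arm.observe();hp=o['tcp_pos'];ht=(hp-GO-[0,0,.07])@n*1e3; print('tcp S,X,H',-(hp-GO-[0,0,.07])@d*1e3,(hp-GO)@xx*1e3,ht,'tilt err',((Rot.from_quat(o['ee_rot']).inv()*gpose(58,0)[1]).as_rotvec()).round(3),o['time_s'])
for lab,ss in (('top',H-ht-11),):
    k=(abs(X)<23)&(S>18)&(S<42)&(abs(ss)<6); print('pack front: X',np.percentile(X[k],[1,50,99]).round(1),'H',np.median(H[k]).round(1),'S0',np.percentile(S[k],.5).round(1))
k=(S>-80)&(S<-20)&(H>3.5)&(H<10)&(abs(X)<40);print('rails X',np.percentile(X[k],[1,99]).round(1))
g=(abs(X)<15)&(S>-80)&(S<15)&(abs(H)<6);print('deck',np.median(H[g]).round(1))
E
python3 px2.py
```

```text
tcp S,X,H 57.62217207617637 0.11159891453680992 22.213336056128792 tilt err [ 0.002 -0.002  0.001] 16.8
pack front: X [-20.4  -1.2  18.3] H 29.8 S0 19.3
rails X [-32.1  27.5]
deck -0.0
```

Emit:
drive_tool --rows '[{"hand":0.03,"travel":[0,-0.001,0.004],"dr":[0,0,0]},{"hand":0.03,"travel":[0,0,0.002],"dr":[0,0,0]},{"hand":0.03,"travel":[0,0,0.001],"dr":[0,0,0]},{"hand":0.03,"travel":[0,0,0],"dr":[0,0,0]},{"hand":0.03,"travel":[0,0,0],"dr":[0,0,0]}]'

```text
time_s: 17.3
tcp_pos: [0.5157, 0.2531, 0.1075]
ee_rot: [0.737, 0.64, -0.163, 0.142]
ft_force: [-0.2, -0.3, -2.2]
width: 0.0392
```

```bash
python3 px2.py
```

```text
tcp S,X,H 57.55921687776291 -1.2610265622386898 14.53943271085823 tilt err [ 0.001 -0.001  0.002] 17.35
pack front: X [-21.8  -2.6  16.8] H 22.6 S0 18.8
rails X [-32.1  27.5]
deck -0.0
```

Now it's on the deck. Release, retreat and move toward the next pack.

Emit:
drive_tool --rows '[{"hand":0.064,"travel":[0,0,0.0005],"dr":[0,0,0]},{"hand":0.064,"travel":[0,0,0],"dr":[0,0,0]},{"hand":0.064,"travel":[0,0,0],"dr":[0,0,0]},{"hand":0.064,"travel":[0,0,0],"dr":[0,0,0]},{"hand":0.064,"travel":[0,0,0],"dr":[0,0,0]},{"hand":0.064,"travel":[0,0,-0.03],"dr":[0,0,0]},{"hand":0.064,"travel":[0,0,-0.04],"dr":[0,0,0]},{"hand":0.064,"travel":[0,0,-0.03],"dr":[0,0,0]},{"hand":0.064,"travel":[0,0,0],"dr":[0,0,0]},{"hand":0.064,"travel":[0,0,0],"dr":[0,0,0]}]'

```text
time_s: 18.35
tcp_pos: [0.5215, 0.2947, 0.1977]
ee_rot: [0.737, 0.64, -0.163, 0.142]
ft_force: [-0.4, -0.3, -0.7]
width: 0.0641
```

```bash
python3 px2.py; python3 -c "
from h import *
plan((.6505,.080,.16),down(101))"
```

```text
tcp S,X,H 58.143096847434464 -1.526117357613548 112.83336068720247 tilt err [0.001 0.001 0.002] 18.4
pos [0.5213 0.2938 0.1968] F [ 0.3 -0.7 -0.1] w 0.0638 t 18.4 rows 6 dr [-0.012  0.072 -0.055]
[-0.0266, 0.0263, 0.0192]
[-0.0293, 0.0246, 0.0175]
[-0.0318, 0.0227, 0.0156]
[-0.0341, 0.0207, 0.0135]
[-0.036, 0.0187, 0.0112]
[-0.0377, 0.0165, 0.0087]Traceback (most recent call last):
  File "px2.py", line 6, in <module>
    k=(abs(X)<23)&(S>18)&(S<42)&(abs(ss)<6); print('pack front: X',np.percentile(X[k],[1,50,99]).round(1),'H',np.median(H[k]).round(1),'S0',np.percentile(S[k],.5).round(1))
                                                                   ~~~~~~~~~~~~~^^^^^^^^^^^^^^^^
    return _quantile_unchecked(
        a, q, axis, out, overwrite_input, method, keepdims, weights)
    return _ureduce(a,
                    func=_quantile_ureduce_func,
    ...<5 lines>...
                    overwrite_input=overwrite_input,
                    method=method)
    r = func(a, **kwargs)
    result = _quantile(arr,
                       quantiles=q,
    ...<2 lines>...
                       out=out,
                       weights=wgt)
    slices_having_nans = np.isnan(arr[-1, ...])
                                  ~~~^^^^^^^^^
IndexError: index -1 is out of bounds for axis 0 with size 0
```

Emit:
drive_tool --rows '[{"hand":0.064,"travel":[-0.0266,0.0263,0.0192],"dr":[-0.012,0.072,-0.055]},{"hand":0.064,"travel":[-0.0293,0.0246,0.0175],"dr":[-0.012,0.072,-0.055]},{"hand":0.064,"travel":[-0.0318,0.0227,0.0156],"dr":[-0.012,0.072,-0.055]},{"hand":0.064,"travel":[-0.0341,0.0207,0.0135],"dr":[-0.012,0.072,-0.055]},{"hand":0.064,"travel":[-0.036,0.0187,0.0112],"dr":[-0.012,0.072,-0.055]},{"hand":0.064,"travel":[-0.0377,0.0165,0.0087],"dr":[-0.012,0.072,-0.055]},{"hand":0.064,"travel":[0,0,0.03],"dr":[0,0,0]},{"hand":0.064,"travel":[0,0,0.03],"dr":[0,0,0]},{"hand":0.064,"travel":[0,0,0],"dr":[0,0,0]},{"hand":0.064,"travel":[0,0,0],"dr":[0,0,0]}]'

```text
time_s: 19.4
tcp_pos: [0.6497, 0.0809, 0.0996]
ee_rot: [0.635, 0.772, -0.001, -0.001]
ft_force: [0.6, 0.8, 0.5]
width: 0.0642
```

```bash
python3 wp.py; python3 ck.py t3.png
```

```text
pack [648.9  79.8] [79.2 40.2] 101.3 [21.4 22.8 24. ] 6198 shift in tool [-1.4 -2.2  0. ]
tcp [0.65077224 0.08158468 0.10097517] rot 101.17873329590445 19.45
knob [ 0.4382 -0.164   0.0491] 55
on chute pts 0  
130 [32. 36. 61.] 142 [31. 37. 61.] 154 [31. 36. 61.] 166 [31. 35. 59.] 178 [31. 35. 58.] 190 [29. 34. 56.] 202 [30. 34. 56.] 214 [30. 34. 54.] 226 [29. 36. 54.] 238 [29. 34. 55.] 250 [28. 32. 53.] 262 [30. 32. 55.] 274 [30. 33. 53.] 286 [11. 35. 53.] 298 [ 6. 11. 52.] 310 [ 7. 11. 48.] 322 [ 9. 34. 51.]
```

Emit:
drive_tool --rows '[{"hand":0.064,"travel":[-0.001,-0.001,0.03],"dr":[0,0,0]},{"hand":0.064,"travel":[0,0,0.03],"dr":[0,0,0]},{"hand":0.064,"travel":[0,0,0.022],"dr":[0,0,0]},{"hand":0.064,"travel":[0,0,0.006],"dr":[0,0,0]},{"hand":0.03,"travel":[0,0,0],"dr":[0,0,0]},{"hand":0.03,"travel":[0,0,0],"dr":[0,0,0]},{"hand":0.03,"travel":[0,0,0],"dr":[0,0,0]},{"hand":0.03,"travel":[0,0,0],"dr":[0,0,0]},{"hand":0.03,"travel":[0,0,0],"dr":[0,0,0]},{"hand":0.03,"travel":[0,0,0],"dr":[0,0,0]},{"hand":0.03,"travel":[0,0,0],"dr":[0,0,0]},{"hand":0.03,"travel":[0,0,0],"dr":[0,0,0]}]'

```text
time_s: 20.7
tcp_pos: [0.651, 0.0802, 0.0141]
ee_rot: [0.635, 0.772, 0.001, 0.0]
ft_force: [-1.3, 0.1, 5.8]
width: 0.04
```

Emit:
drive_tool --rows '[{"hand":0.03,"travel":[0,0,-0.01],"dr":[0,0,0]},{"hand":0.03,"travel":[0,0,-0.03],"dr":[0,0,0]},{"hand":0.03,"travel":[0,0,-0.04],"dr":[0,0,0]},{"hand":0.03,"travel":[0,0,-0.04],"dr":[0,0,0]},{"hand":0.03,"travel":[0,0,-0.035],"dr":[0,0,0]},{"hand":0.03,"travel":[0,0,-0.02],"dr":[0,0,0]},{"hand":0.03,"travel":[0,0,0],"dr":[0,0,0]},{"hand":0.03,"travel":[0,0,0],"dr":[0,0,0]}]'

```text
time_s: 21.5
tcp_pos: [0.6497, 0.0795, 0.1871]
ee_rot: [0.635, 0.772, -0.0, -0.0]
ft_force: [-0.9, 0.2, -1.9]
width: 0.0395
```

```bash
python3 -c "
from h import *
p,R=gpose(58,78); plan(p-gframe()[1]*.0015,R,7)"
```

```text
pos [0.6497 0.0795 0.1871] F [-0.9  0.2 -1.9] w 0.0395 t 21.5 rows 7 dr [ 0.01  -0.062  0.047]
[0.0316, -0.0128, 0.0031]
[0.0311, -0.0142, 0.0014]
[0.0304, -0.0157, -0.0004]
[0.0296, -0.0171, -0.0021]
[0.0285, -0.0185, -0.0037]
[0.0274, -0.0199, -0.0052]
[0.026, -0.0212, -0.0067]
```

Emit:
drive_tool --rows '[{"hand":0.03,"travel":[0.0316,-0.0128,0.0031],"dr":[0.01,-0.062,0.047]},{"hand":0.03,"travel":[0.0311,-0.0142,0.0014],"dr":[0.01,-0.062,0.047]},{"hand":0.03,"travel":[0.0304,-0.0157,-0.0004],"dr":[0.01,-0.062,0.047]},{"hand":0.03,"travel":[0.0296,-0.0171,-0.0021],"dr":[0.01,-0.062,0.047]},{"hand":0.03,"travel":[0.0285,-0.0185,-0.0037],"dr":[0.01,-0.062,0.047]},{"hand":0.03,"travel":[0.0274,-0.0199,-0.0052],"dr":[0.01,-0.062,0.047]},{"hand":0.03,"travel":[0.026,-0.0212,-0.0067],"dr":[0.01,-0.062,0.047]},{"hand":0.03,"travel":[0,0,0.015],"dr":[0,0,0]},{"hand":0.03,"travel":[0,0,0.02],"dr":[0,0,0]},{"hand":0.03,"travel":[0,0,0.016],"dr":[0,0,0]},{"hand":0.03,"travel":[0,0,0.006],"dr":[0,0,0]},{"hand":0.03,"travel":[0,0,0],"dr":[0,0,0]}]'

```text
time_s: 22.7
tcp_pos: [0.5159, 0.254, 0.1125]
ee_rot: [0.737, 0.64, -0.164, 0.143]
ft_force: [0.4, -0.2, -0.9]
width: 0.0397
```

Emit:
drive_tool --rows '[{"hand":0.03,"travel":[0,0,0],"dr":[0,0,0]}]'

```text
time_s: 22.8
tcp_pos: [0.5166, 0.2556, 0.1141]
ee_rot: [0.737, 0.64, -0.163, 0.143]
ft_force: [-0.5, -0.2, -1.4]
width: 0.0392
```

```bash
python3 px2.py
```

```text
tcp S,X,H 57.811209348296664 -0.6592154034631426 22.074791968433885 tilt err [ 0.004 -0.     0.002] 22.85
pack front: X [-21.2  -2.1  17.4] H 29.6 S0 18.9
rails X [-32.1  27.5]
deck -0.0
```

Centred, 7.5 mm above the deck.

Emit:
drive_tool --rows '[{"hand":0.03,"travel":[0,0,0.004],"dr":[0,0,0]},{"hand":0.03,"travel":[0,0,0.002],"dr":[0,0,0]},{"hand":0.03,"travel":[0,0,0.0015],"dr":[0,0,0]},{"hand":0.03,"travel":[0,0,0],"dr":[0,0,0]},{"hand":0.03,"travel":[0,0,0],"dr":[0,0,0]}]'

```text
time_s: 23.35
tcp_pos: [0.5159, 0.2525, 0.1072]
ee_rot: [0.737, 0.64, -0.163, 0.143]
ft_force: [0.7, -0.1, -1.4]
width: 0.0397
```

Emit:
drive_tool --rows '[{"hand":0.064,"travel":[0,0,0],"dr":[0,0,0]},{"hand":0.064,"travel":[0,0,0],"dr":[0,0,0]},{"hand":0.064,"travel":[0,0,0],"dr":[0,0,0]},{"hand":0.064,"travel":[0,0,0],"dr":[0,0,0]},{"hand":0.064,"travel":[0,0,0],"dr":[0,0,0]},{"hand":0.064,"travel":[0,0,-0.03],"dr":[0,0,0]},{"hand":0.064,"travel":[0,0,-0.04],"dr":[0,0,0]},{"hand":0.064,"travel":[0,0,-0.03],"dr":[0,0,0]},{"hand":0.064,"travel":[0,0,0],"dr":[0,0,0]},{"hand":0.064,"travel":[0,0,0],"dr":[0,0,0]}]'

```text
time_s: 24.35
tcp_pos: [0.5216, 0.2945, 0.1977]
ee_rot: [0.737, 0.64, -0.163, 0.143]
ft_force: [-0.3, -0.7, -0.4]
width: 0.0644
```

```bash
python3 -c "
from h import *
plan((.5397,-.02,.16),down(84.6))"
```

```text
pos [0.5216 0.2945 0.1977] F [-0.3 -0.7 -0.4] w 0.0644 t 24.35 rows 8 dr [-0.001  0.055 -0.006]
[-0.033, 0.0077, 0.0206]
[-0.0341, 0.0075, 0.0188]
[-0.0351, 0.0073, 0.0169]
[-0.036, 0.0071, 0.015]
[-0.0368, 0.0068, 0.013]
[-0.0375, 0.0066, 0.011]
[-0.0381, 0.0064, 0.0089]
[-0.0386, 0.0062, 0.0068]
```

Emit:
drive_tool --rows '[{"hand":0.064,"travel":[-0.033,0.0077,0.0206],"dr":[-0.001,0.055,-0.006]},{"hand":0.064,"travel":[-0.0341,0.0075,0.0188],"dr":[-0.001,0.055,-0.006]},{"hand":0.064,"travel":[-0.0351,0.0073,0.0169],"dr":[-0.001,0.055,-0.006]},{"hand":0.064,"travel":[-0.036,0.0071,0.015],"dr":[-0.001,0.055,-0.006]},{"hand":0.064,"travel":[-0.0368,0.0068,0.013],"dr":[-0.001,0.055,-0.006]},{"hand":0.064,"travel":[-0.0375,0.0066,0.011],"dr":[-0.001,0.055,-0.006]},{"hand":0.064,"travel":[-0.0381,0.0064,0.0089],"dr":[-0.001,0.055,-0.006]},{"hand":0.064,"travel":[-0.0386,0.0062,0.0068],"dr":[-0.001,0.055,-0.006]},{"hand":0.064,"travel":[0,0,0.03],"dr":[0,0,0]},{"hand":0.064,"travel":[0,0,0.03],"dr":[0,0,0]},{"hand":0.064,"travel":[0,0,0],"dr":[0,0,0]},{"hand":0.064,"travel":[0,0,0],"dr":[0,0,0]}]'

```text
time_s: 25.55
tcp_pos: [0.539, -0.0199, 0.0989]
ee_rot: [0.739, 0.674, -0.0, -0.002]
ft_force: [0.1, 0.6, 0.7]
width: 0.0637
```

```bash
python3 wp.py; python3 ck.py t4.png; python3 - <<'E'
import cv2
a=cv2.imread('pics/t4.png')[190:340,110:350]
cv2.imwrite('pics/c4.png',cv2.resize(a,None,fx=3.2,fy=3.2,interpolation=cv2.INTER_CUBIC))
E
```

```text
pack [538.3 -20.5] [79.5 40.1] 84.8 [21.6 25.5 27.1] 6271 shift in tool [-1.2 -1.6 -0. ]
tcp [ 0.5400324  -0.01945982  0.09996093] rot 84.81251809541844 25.6
knob [ 0.4382 -0.1609  0.0485] 67
on chute pts 0  
130 [34. 38. 66.] 142 [27. 34. 60.] 154 [29. 34. 62.] 166 [29. 33. 60.] 178 [29. 34. 59.] 190 [28. 35. 58.] 202 [29. 33. 57.] 214 [29. 34. 56.] 226 [27. 32. 54.] 238 [29. 35. 54.] 250 [30. 35. 52.] 262 [29. 34. 53.] 274 [31. 35. 53.] 286 [32. 35. 53.] 298 [29. 33. 50.] 310 [ 6. 29. 51.] 322 [ 8. 34. 54.]
```

View pics/c4.png

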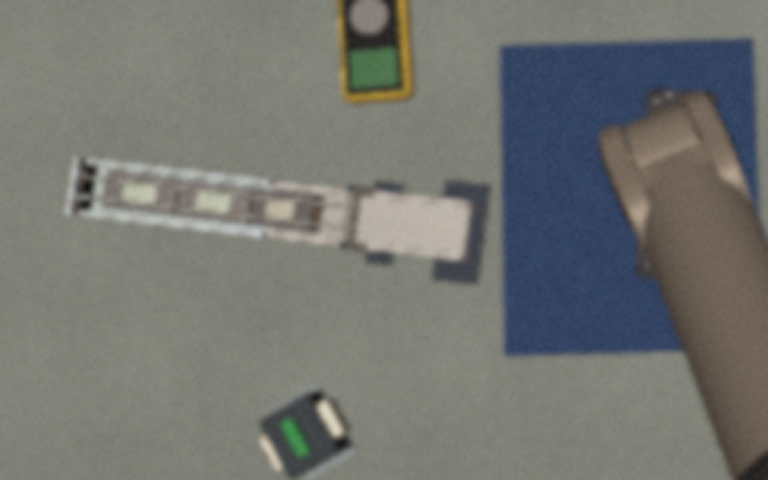

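The crop shows three packs in line in the tray at (140,193), (212,202) and (282,210), the last one's tail on the chute foot but well past the gate. Now the fourth, whose top reads 25.5 mm.

Emit:
drive_tool --rows '[{"hand":0.064,"travel":[-0.001,-0.001,0.03],"dr":[0,0,0]},{"hand":0.064,"travel":[0,0,0.03],"dr":[0,0,0]},{"hand":0.064,"travel":[0,0,0.022],"dr":[0,0,0]},{"hand":0.064,"travel":[0,0,0.005],"dr":[0,0,0]},{"hand":0.03,"travel":[0,0,0],"dr":[0,0,0]},{"hand":0.03,"travel":[0,0,0],"dr":[0,0,0]},{"hand":0.03,"travel":[0,0,0],"dr":[0,0,0]},{"hand":0.03,"travel":[0,0,0],"dr":[0,0,0]},{"hand":0.03,"travel":[0,0,0],"dr":[0,0,0]},{"hand":0.03,"travel":[0,0,0],"dr":[0,0,0]},{"hand":0.03,"travel":[0,0,0],"dr":[0,0,0]},{"hand":0.03,"travel":[0,0,0],"dr":[0,0,0]}]'

```text
time_s: 26.85
tcp_pos: [0.54, -0.0205, 0.0139]
ee_rot: [0.739, 0.674, 0.002, -0.0]
ft_force: [-1.2, 0.2, 6.9]
width: 0.0394
```

Emit:
drive_tool --rows '[{"hand":0.03,"travel":[0,0,-0.01],"dr":[0,0,0]},{"hand":0.03,"travel":[0,0,-0.03],"dr":[0,0,0]},{"hand":0.03,"travel":[0,0,-0.04],"dr":[0,0,0]},{"hand":0.03,"travel":[0,0,-0.04],"dr":[0,0,0]},{"hand":0.03,"travel":[0,0,-0.035],"dr":[0,0,0]},{"hand":0.03,"travel":[0,0,-0.02],"dr":[0,0,0]},{"hand":0.03,"travel":[0,0,0],"dr":[0,0,0]},{"hand":0.03,"travel":[0,0,0],"dr":[0,0,0]}]'

```text
time_s: 27.65
tcp_pos: [0.5386, -0.0212, 0.1874]
ee_rot: [0.739, 0.674, 0.001, -0.001]
ft_force: [-0.6, 0.2, -1.8]
width: 0.0395
```

```bash
python3 -c "
from h import *
p,R=gpose(58,78); plan(p-gframe()[1]*.0015,R,8)"
```

```text
pos [ 0.5386 -0.0212  0.1874] F [-0.6  0.2 -1.8] w 0.0395 t 27.65 rows 8 dr [ 0.001 -0.055  0.006]
[0.0372, -0.0058, 0.0029]
[0.0372, -0.0061, 0.0008]
[0.0372, -0.0063, -0.0012]
[0.037, -0.0065, -0.0032]
[0.0368, -0.0068, -0.0052]
[0.0364, -0.007, -0.0072]
[0.0359, -0.0073, -0.0092]
[0.0353, -0.0075, -0.0112]
```

Emit:
drive_tool --rows '[{"hand":0.03,"travel":[0.0372,-0.0058,0.0029],"dr":[0.001,-0.055,0.006]},{"hand":0.03,"travel":[0.0372,-0.0061,0.0008],"dr":[0.001,-0.055,0.006]},{"hand":0.03,"travel":[0.0372,-0.0063,-0.0012],"dr":[0.001,-0.055,0.006]},{"hand":0.03,"travel":[0.037,-0.0065,-0.0032],"dr":[0.001,-0.055,0.006]},{"hand":0.03,"travel":[0.0368,-0.0068,-0.0052],"dr":[0.001,-0.055,0.006]},{"hand":0.03,"travel":[0.0364,-0.007,-0.0072],"dr":[0.001,-0.055,0.006]},{"hand":0.03,"travel":[0.0359,-0.0073,-0.0092],"dr":[0.001,-0.055,0.006]},{"hand":0.03,"travel":[0.0353,-0.0075,-0.0112],"dr":[0.001,-0.055,0.006]},{"hand":0.03,"travel":[0,0,0.015],"dr":[0,0,0]},{"hand":0.03,"travel":[0,0,0.02],"dr":[0,0,0]},{"hand":0.03,"travel":[0,0,0.016],"dr":[0,0,0]},{"hand":0.03,"travel":[0,0,0.006],"dr":[0,0,0]}]'

```text
time_s: 28.85
tcp_pos: [0.5149, 0.2531, 0.1107]
ee_rot: [0.737, 0.64, -0.166, 0.143]
ft_force: [-0.6, -0.0, -1.5]
width: 0.0397
```

Emit:
drive_tool --rows '[{"hand":0.03,"travel":[0,0,0],"dr":[0,0,0]},{"hand":0.03,"travel":[0,0,0],"dr":[0,0,0]}]'

```text
time_s: 29.05
tcp_pos: [0.5163, 0.2557, 0.1139]
ee_rot: [0.737, 0.64, -0.163, 0.143]
ft_force: [0.3, -0.1, -1.2]
width: 0.0395
```

```bash
python3 px2.py
```

```text
tcp S,X,H 57.672265502425965 -0.9171141900372819 21.898802905668543 tilt err [ 0.004 -0.     0.002] 29.1
pack front: X [-21.5  -2.4  17. ] H 31.7 S0 18.5
rails X [-32.1  27.6]
deck -0.0
```

Emit:
drive_tool --rows '[{"hand":0.03,"travel":[0,0,0.004],"dr":[0,0,0]},{"hand":0.03,"travel":[0,0,0.002],"dr":[0,0,0]},{"hand":0.03,"travel":[0,0,0.001],"dr":[0,0,0]},{"hand":0.03,"travel":[0,0,0],"dr":[0,0,0]},{"hand":0.03,"travel":[0,0,0],"dr":[0,0,0]}]'

```text
time_s: 29.6
tcp_pos: [0.5157, 0.2528, 0.1073]
ee_rot: [0.737, 0.64, -0.163, 0.143]
ft_force: [-0.8, -0.5, -1.8]
width: 0.0396
```

Emit:
drive_tool --rows '[{"hand":0.064,"travel":[0,0,0],"dr":[0,0,0]},{"hand":0.064,"travel":[0,0,0],"dr":[0,0,0]},{"hand":0.064,"travel":[0,0,0],"dr":[0,0,0]},{"hand":0.064,"travel":[0,0,0],"dr":[0,0,0]},{"hand":0.064,"travel":[0,0,0],"dr":[0,0,0]},{"hand":0.064,"travel":[0,0,-0.025],"dr":[0,0,0]},{"hand":0.064,"travel":[-0.01,0,-0.03],"dr":[0,0,0]},{"hand":0.064,"travel":[-0.02,0,-0.015],"dr":[0,0,0]},{"hand":0.064,"travel":[0,0,0],"dr":[0,0,0]},{"hand":0.064,"travel":[0,0,0],"dr":[0,0,0]}]'

```text
time_s: 30.6
tcp_pos: [0.516, 0.255, 0.1834]
ee_rot: [0.737, 0.64, -0.163, 0.143]
ft_force: [-0.4, -0.4, -0.3]
width: 0.0639
```

```bash
cat > sw.py <<'E'
from h import *
s=snap('wrist','w4.png');W=cloud(s);P=W.reshape(-1,3);P=P[np.isfinite(P).all(1)]
u,xx,d,n=gframe();Q=P-GO-[0,0,.07];S=-Q@d*1e3;H=Q@n*1e3;X=Q@xx*1e3
k=(abs(X)<26)&(S>3)&(S<100)&(H>17)&(H<32)
print(k.sum(),'S',np.percentile(S[k],[1,99]).round(1),'X',np.percentile(X[k],[1,99]).round(1),'H',np.percentile(H[k],[5,50,95]).round(1))
k=(abs(X)<26)&(S>-25)&(S<-9)&(H>15)&(H<25);print('front beyond gate',k.sum(),S[k].min() if k.any() else '')
plan(gpose(30,60)[0],gpose(30,60)[1])
E
python3 sw.py
```

```text
7095 S [ 3.7 70.3] X [-21.8  17.1] H [21.2 24.9 26.4]
front beyond gate 0 
pos [0.5156 0.2549 0.1826] F [ 0.2 -0.1 -0.2] w 0.0637 t 30.65 rows 2 dr [0.001 0.001 0.001]
[0.0289, 0.0008, 0.0116]
[0.0289, 0.0008, 0.0117]
```

View pics/w4.png

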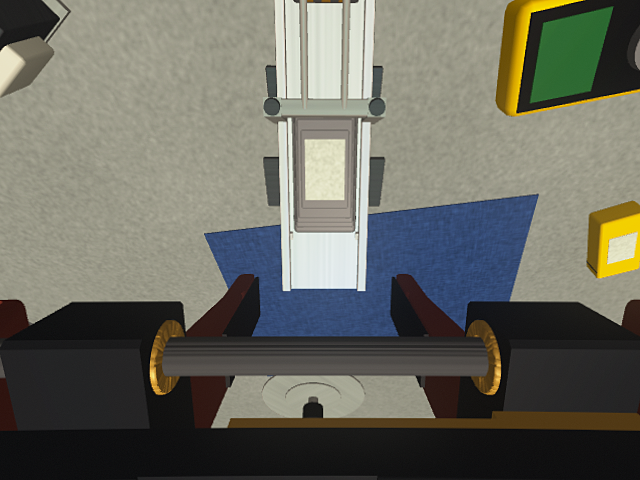

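The wrist view shows the pack stopped at the gate at (327,175), so it is swollen. I'll take it back from there.

```bash
python3 -c "
from h import *
p,R=gpose(32,60); plan(p-gframe()[1]*.001,R,3)"
```

```text
pos [0.5156 0.2549 0.1826] F [ 0.2 -0.1 -0.2] w 0.0637 t 30.65 rows 3 dr [0.001 0.001 0.001]
[0.0186, 0.0002, 0.0078]
[0.0186, 0.0002, 0.0078]
[0.0186, 0.0002, 0.0078]
```

Emit:
drive_tool --rows '[{"hand":0.064,"travel":[0.0186,0,0.0078],"dr":[0,0,0]},{"hand":0.064,"travel":[0.0186,0,0.0078],"dr":[0,0,0]},{"hand":0.064,"travel":[0.0186,0,0.0078],"dr":[0,0,0]},{"hand":0.064,"travel":[0,0,0.02],"dr":[0,0,0]},{"hand":0.064,"travel":[0,0,0.02],"dr":[0,0,0]},{"hand":0.064,"travel":[0,0,0.007],"dr":[0,0,0]},{"hand":0.064,"travel":[0,0,0],"dr":[0,0,0]},{"hand":0.064,"travel":[0,0,0],"dr":[0,0,0]}]'

```text
time_s: 31.45
tcp_pos: [0.5189, 0.2762, 0.0961]
ee_rot: [0.737, 0.64, -0.163, 0.143]
ft_force: [-0.0, 0.3, 0.5]
width: 0.0642
```

```bash
python3 -c "
from h import *
u,xx,d,n=gframe();o=arm.observe();q=o['tcp_pos']-GO-[0,0,.07];print(-q@d,q@xx,q@n,o['ft_force'])"
```

```text
0.031610464384135825 -0.0013382948168770758 0.014022758346350776 [-0.00861234  0.27531871  0.51055715]
```

Emit:
drive_tool --rows '[{"hand":0.03,"travel":[0,0,0],"dr":[0,0,0]},{"hand":0.03,"travel":[0,0,0],"dr":[0,0,0]},{"hand":0.03,"travel":[0,0,0],"dr":[0,0,0]},{"hand":0.03,"travel":[0,0,0],"dr":[0,0,0]},{"hand":0.03,"travel":[0,0,0],"dr":[0,0,0]},{"hand":0.03,"travel":[0,0,0],"dr":[0,0,0]},{"hand":0.03,"travel":[0,0,0],"dr":[0,0,0]}]'

```text
time_s: 32.15
tcp_pos: [0.5191, 0.276, 0.0963]
ee_rot: [0.737, 0.64, -0.163, 0.143]
ft_force: [-0.2, 1.3, 3.5]
width: 0.0397
```

Emit:
drive_tool --rows '[{"hand":0.03,"travel":[-0.01,0,0],"dr":[0,0,0]},{"hand":0.03,"travel":[-0.015,0,-0.001],"dr":[0,0,0]},{"hand":0.03,"travel":[-0.01,0,-0.01],"dr":[0,0,0]},{"hand":0.03,"travel":[0,0,-0.03],"dr":[0,0,0]},{"hand":0.03,"travel":[0,0,-0.04],"dr":[0,0,0]},{"hand":0.03,"travel":[0,0,-0.03],"dr":[0,0,0]},{"hand":0.03,"travel":[0,0,0],"dr":[0,0,0]},{"hand":0.03,"travel":[0,0,0],"dr":[0,0,0]}]'

```text
time_s: 32.95
tcp_pos: [0.5208, 0.2899, 0.2115]
ee_rot: [0.737, 0.64, -0.163, 0.143]
ft_force: [0.3, -0.4, -2.6]
width: 0.0393
```

```bash
python3 - <<'E'
from h import *
s=arm.snapshot('top');W=cloud(s)
for r in rects(W,.08,.1,(.3,.55,-.5,-.28)): print('rim',*r)
for r in rects(W,.0,.02,(.37,.5,-.45,-.32)): print('floor',*r)
plan((.4345,-.3865,.21),down(60),12)
E
```

```text
rim [ 501.9 -394.2] [101.3  20. ] 82.7 [81.4 88.8 94.9] 54
rim [ 413.5 -372.6] [156.2 104.4] 57.4 [82.  89.3 94.7] 150
rim [ 454.1 -456.8] [60.4  9.9] 14.3 [82.1 88.6 93.9] 33
floor [ 434.9 -389.8] [129.1 121.5] 1.1 [ 1.4  5.6 11.3] 1118
pos [0.5205 0.2891 0.2105] F [ 0.  -0.4 -2.4] w 0.0395 t 33.0 rows 12 dr [0.007 0.036 0.031]
[-0.0513, 0.0008, 0.0242]
[-0.0521, 0.0026, 0.0223]
[-0.0528, 0.0044, 0.0204]
[-0.0533, 0.0062, 0.0184]
[-0.0537, 0.008, 0.0164]
[-0.054, 0.0098, 0.0144]
[-0.0542, 0.0116, 0.0124]
[-0.0542, 0.0134, 0.0104]
[-0.0541, 0.0151, 0.0083]
[-0.0538, 0.0169, 0.0062]
[-0.0535, 0.0186, 0.0042]
[-0.053, 0.0203, 0.0021]
```

```bash
python3 -c "
from h import *
plan((.4345,-.3865,.21),down(60),18)"
```

```text
pos [0.5205 0.2891 0.2105] F [ 0.  -0.4 -2.4] w 0.0395 t 33.0 rows 18 dr [0.005 0.024 0.021]
[-0.0342, 0.0005, 0.0161]
[-0.0346, 0.0013, 0.0153]
[-0.0349, 0.0021, 0.0144]
[-0.0352, 0.0029, 0.0136]
[-0.0354, 0.0037, 0.0127]
[-0.0357, 0.0045, 0.0118]
[-0.0358, 0.0053, 0.011]
[-0.036, 0.0061, 0.0101]
[-0.0361, 0.0069, 0.0092]
[-0.0361, 0.0077, 0.0083]
[-0.0361, 0.0085, 0.0074]
[-0.0361, 0.0093, 0.0064]
[-0.036, 0.0101, 0.0055]
[-0.036, 0.0109, 0.0046]
[-0.0358, 0.0116, 0.0037]
[-0.0356, 0.0124, 0.0028]
[-0.0354, 0.0131, 0.0019]
[-0.0352, 0.0139, 0.0009]
```

Emit:
drive_tool --rows '[{"hand":0.03,"travel":[-0.0342,0.0005,0.0161],"dr":[0.005,0.024,0.021]},{"hand":0.03,"travel":[-0.0346,0.0013,0.0153],"dr":[0.005,0.024,0.021]},{"hand":0.03,"travel":[-0.0349,0.0021,0.0144],"dr":[0.005,0.024,0.021]},{"hand":0.03,"travel":[-0.0352,0.0029,0.0136],"dr":[0.005,0.024,0.021]},{"hand":0.03,"travel":[-0.0354,0.0037,0.0127],"dr":[0.005,0.024,0.021]},{"hand":0.03,"travel":[-0.0357,0.0045,0.0118],"dr":[0.005,0.024,0.021]},{"hand":0.03,"travel":[-0.0358,0.0053,0.011],"dr":[0.005,0.024,0.021]},{"hand":0.03,"travel":[-0.036,0.0061,0.0101],"dr":[0.005,0.024,0.021]},{"hand":0.03,"travel":[-0.0361,0.0069,0.0092],"dr":[0.005,0.024,0.021]}]'

```text
time_s: 33.9
tcp_pos: [0.4754, -0.0499, 0.209]
ee_rot: [0.811, 0.575, -0.084, 0.071]
ft_force: [-0.0, 0.5, -1.5]
width: 0.0393
```

Emit:
drive_tool --rows '[{"hand":0.03,"travel":[-0.0361,0.0077,0.0083],"dr":[0.005,0.024,0.021]},{"hand":0.03,"travel":[-0.0361,0.0085,0.0074],"dr":[0.005,0.024,0.021]},{"hand":0.03,"travel":[-0.0361,0.0093,0.0064],"dr":[0.005,0.024,0.021]},{"hand":0.03,"travel":[-0.036,0.0101,0.0055],"dr":[0.005,0.024,0.021]},{"hand":0.03,"travel":[-0.036,0.0109,0.0046],"dr":[0.005,0.024,0.021]},{"hand":0.03,"travel":[-0.0358,0.0116,0.0037],"dr":[0.005,0.024,0.021]},{"hand":0.03,"travel":[-0.0356,0.0124,0.0028],"dr":[0.005,0.024,0.021]},{"hand":0.03,"travel":[-0.0354,0.0131,0.0019],"dr":[0.005,0.024,0.021]},{"hand":0.03,"travel":[-0.0352,0.0139,0.0009],"dr":[0.005,0.024,0.021]},{"hand":0.03,"travel":[0,0,0],"dr":[0,0,0]},{"hand":0.03,"travel":[0,0,0],"dr":[0,0,0]}]'

```text
time_s: 35.0
tcp_pos: [0.4317, -0.3854, 0.2077]
ee_rot: [0.867, 0.498, -0.002, -0.003]
ft_force: [0.8, 0.7, -1.4]
width: 0.0396
```

```bash
python3 -c "
from h import *
plan((.4345,-.3865,.12),down(60),4)"
```

```text
pos [ 0.4317 -0.3854  0.2077] F [ 0.8  0.7 -1.4] w 0.0396 t 35.0 rows 4 dr [-0.002  0.    -0.001]
[0.0001, 0.0009, 0.0219]
[0.0001, 0.0009, 0.0219]
[0.0001, 0.0008, 0.0219]
[0.0001, 0.0008, 0.0219]
```

Emit:
drive_tool --rows '[{"hand":0.03,"travel":[0,0.001,0.03],"dr":[-0.005,0,0]},{"hand":0.03,"travel":[0,0.001,0.04],"dr":[0,0,0]},{"hand":0.03,"travel":[0,0,0.04],"dr":[0,0,0]},{"hand":0.03,"travel":[0,0,0.035],"dr":[0,0,0]},{"hand":0.03,"travel":[0,0,0.022],"dr":[0,0,0]},{"hand":0.03,"travel":[0,0,0.01],"dr":[0,0,0]},{"hand":0.03,"travel":[0,0,0.003],"dr":[0,0,0]},{"hand":0.03,"travel":[0,0,0],"dr":[0,0,0]},{"hand":0.03,"travel":[0,0,0],"dr":[0,0,0]}]'

```text
time_s: 35.9
tcp_pos: [0.4371, -0.3861, 0.031]
ee_rot: [0.866, 0.5, 0.001, 0.002]
ft_force: [0.3, -0.3, -1.3]
width: 0.0396
```

Emit:
drive_tool --rows '[{"hand":0.03,"travel":[0,-0.001,0.004],"dr":[0,0,0]},{"hand":0.03,"travel":[0,0,0.003],"dr":[0,0,0]},{"hand":0.03,"travel":[0,0,0.002],"dr":[0,0,0]},{"hand":0.03,"travel":[0,0,0.001],"dr":[0,0,0]},{"hand":0.03,"travel":[0,0,0],"dr":[0,0,0]},{"hand":0.03,"travel":[0,0,0],"dr":[0,0,0]}]'

```text
time_s: 36.5
tcp_pos: [0.4355, -0.3852, 0.0197]
ee_rot: [0.866, 0.499, 0.0, 0.001]
ft_force: [0.2, 0.4, -2.1]
width: 0.0396
```

Emit:
drive_tool --rows '[{"hand":0.03,"travel":[0,0,0.001],"dr":[0,0,0]},{"hand":0.03,"travel":[0,0,0],"dr":[0,0,0]}]'

```text
time_s: 36.7
tcp_pos: [0.4355, -0.3853, 0.0194]
ee_rot: [0.866, 0.499, 0.0, 0.001]
ft_force: [-1.8, 1.1, 5.6]
width: 0.04
```

Contact felt, so I release.

Emit:
drive_tool --rows '[{"hand":0.06,"travel":[0,0,0],"dr":[0,0,0]},{"hand":0.06,"travel":[0,0,0],"dr":[0,0,0]},{"hand":0.06,"travel":[0,0,0],"dr":[0,0,0]},{"hand":0.06,"travel":[0,0,0],"dr":[0,0,0]},{"hand":0.06,"travel":[0,0,-0.015],"dr":[0,0,0]},{"hand":0.06,"travel":[0,0,-0.03],"dr":[0,0,0]},{"hand":0.06,"travel":[0,0,-0.04],"dr":[0,0,0]},{"hand":0.06,"travel":[0,0,-0.045],"dr":[0,0,0]},{"hand":0.06,"travel":[0,0,-0.04],"dr":[0,0,0]},{"hand":0.06,"travel":[0,0,-0.02],"dr":[0,0,0]},{"hand":0.06,"travel":[0,0,0],"dr":[0,0,0]}]'

```text
time_s: 37.8
tcp_pos: [0.437, -0.3863, 0.2134]
ee_rot: [0.866, 0.499, 0.002, 0.004]
ft_force: [0.3, 0.5, -0.2]
width: 0.0599
```

```bash
python3 - <<'E'
from h import *
s=snap('scene','s5.png');W=cloud(s)
m=W[(W[...,0]>.34)&(W[...,0]<.54)&(W[...,1]>-.27)&(W[...,1]<-.06)&(W[...,2]>.04)&(W[...,2]<.056)]
print('knob scene',np.median(m,0),len(m))
for r in rects(W,.006,.04,(.3,.7,-.27,.16)): print(*r)
plan((.44,-.161,.16),down(23.5),8)
E
```

```text
knob scene [ 0.44130741 -0.15923661  0.04895069] 60
[ 439.6 -161.8] [164.1 162.3] 54.6 [ 6.9 11.7 17.6] 1319
pos [ 0.4359 -0.3856  0.2109] F [-0.2 -0.2 -0.5] w 0.06 t 37.85 rows 8 dr [ 0.001 -0.     0.079]
[0.0246, -0.0137, 0.0063]
[0.0234, -0.0156, 0.0063]
[0.0221, -0.0174, 0.0063]
[0.0206, -0.0191, 0.0063]
[0.0191, -0.0206, 0.0063]
[0.0174, -0.0221, 0.0063]
[0.0156, -0.0234, 0.0063]
[0.0137, -0.0245, 0.0063]
```

View pics/s5.png

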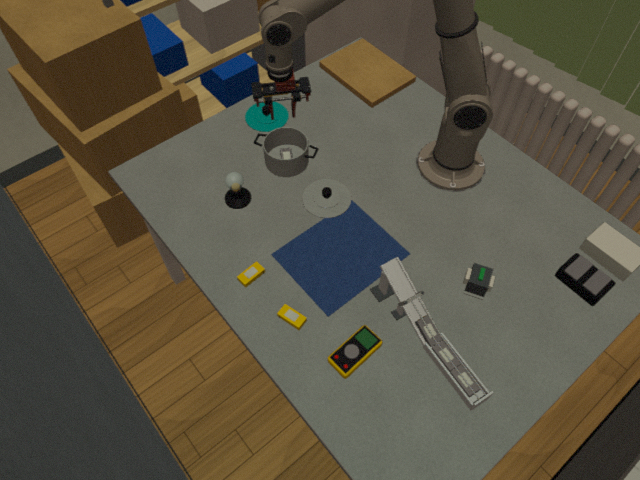

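The scene view shows the pack in the pot at (287,155), the lid knob up at (326,198), three packs in the tray, an empty mat and the other items undisturbed. Fetching the lid.

Emit:
drive_tool --rows '[{"hand":0.064,"travel":[0.0246,-0.0137,0.0063],"dr":[0,0,0.079]},{"hand":0.064,"travel":[0.0234,-0.0156,0.0063],"dr":[0,0,0.079]},{"hand":0.064,"travel":[0.0221,-0.0174,0.0063],"dr":[0,0,0.079]},{"hand":0.064,"travel":[0.0206,-0.0191,0.0063],"dr":[0,0,0.079]},{"hand":0.064,"travel":[0.0191,-0.0206,0.0063],"dr":[0,0,0.079]},{"hand":0.064,"travel":[0.0174,-0.0221,0.0063],"dr":[0,0,0.079]},{"hand":0.064,"travel":[0.0156,-0.0234,0.0063],"dr":[0,0,0.079]},{"hand":0.064,"travel":[0.0137,-0.0245,0.0063],"dr":[0,0,0.079]},{"hand":0.064,"travel":[0,0,0.03],"dr":[0,0,0]},{"hand":0.064,"travel":[0,0,0.03],"dr":[0,0,0]},{"hand":0.064,"travel":[0,0,0],"dr":[0,0,0]},{"hand":0.064,"travel":[0,0,0],"dr":[0,0,0]}]'

```text
time_s: 39.05
tcp_pos: [0.438, -0.16, 0.0975]
ee_rot: [0.979, 0.205, -0.001, -0.0]
ft_force: [-0.3, 0.3, -0.7]
width: 0.0641
```

```bash
python3 - <<'E'
from h import *
s=arm.snapshot('wrist');W=cloud(s)
for r in rects(W,.035,.056,(.34,.54,-.27,-.06),minn=200): print('knob',*r)
for r in rects(W,.008,.02,(.34,.54,-.27,-.06),minn=2000): print('plate',*r)
plan((.44,-.161,.0235),down(23.5),3)
E
```

```text
knob [ 438. -162.] [31.3 30.7] 139.0 [42.1 49.4 50.6] 2052
plate [ 443.4 -160.1] [165.4 152.2] 113.8 [ 9.7 11.  14.3] 33508
pos [ 0.4389 -0.1603  0.0984] F [-0.4 -0.1  0.1] w 0.064 t 39.1 rows 3 dr [ 0.    -0.     0.001]
[0.0002, 0.0003, 0.025]
[0.0002, 0.0003, 0.025]
[0.0002, 0.0003, 0.025]
```

Emit:
drive_tool --rows '[{"hand":0.064,"travel":[0,0,0.025],"dr":[0,0,0]},{"hand":0.064,"travel":[0,0,0.03],"dr":[0,0,0]},{"hand":0.064,"travel":[0,0,0.015],"dr":[0,0,0]},{"hand":0.064,"travel":[0,0,0.004],"dr":[0,0,0]},{"hand":0.02,"travel":[0,0,0],"dr":[0,0,0]},{"hand":0.02,"travel":[0,0,0],"dr":[0,0,0]},{"hand":0.02,"travel":[0,0,0],"dr":[0,0,0]},{"hand":0.02,"travel":[0,0,0],"dr":[0,0,0]},{"hand":0.02,"travel":[0,0,0],"dr":[0,0,0]},{"hand":0.02,"travel":[0,0,0],"dr":[0,0,0]},{"hand":0.02,"travel":[0,0,0],"dr":[0,0,0]},{"hand":0.02,"travel":[0,0,0],"dr":[0,0,0]}]' --newtons 30

```text
time_s: 40.3
tcp_pos: [0.4396, -0.1606, 0.0248]
ee_rot: [0.979, 0.205, 0.001, 0.001]
ft_force: [-0.7, -0.3, 7.9]
width: 0.0312
```

Emit:
drive_tool --rows '[{"hand":0.02,"travel":[0,0,0],"dr":[0,0,0]},{"hand":0.02,"travel":[0,0,-0.01],"dr":[0,0,0]},{"hand":0.02,"travel":[0,0,-0.03],"dr":[0,0,0]},{"hand":0.02,"travel":[0,0,-0.04],"dr":[0,0,0]},{"hand":0.02,"travel":[0,0,-0.04],"dr":[0,0,0]},{"hand":0.02,"travel":[0,0,-0.03],"dr":[0,0,0]},{"hand":0.02,"travel":[0,0,-0.01],"dr":[0,0,0]},{"hand":0.02,"travel":[0,0,0],"dr":[0,0,0]},{"hand":0.02,"travel":[0,0,0],"dr":[0,0,0]}]'

```text
time_s: 41.2
tcp_pos: [0.4377, -0.1599, 0.1826]
ee_rot: [0.979, 0.205, -0.001, -0.0]
ft_force: [-0.8, 0.0, -3.5]
width: 0.0316
```

```bash
python3 - <<'E'
from h import *
check()
plan((.4352,-.3863,.17),down(23.5),9)
E
```

```text
pos [ 0.4374 -0.1598  0.1823] F [-0.4 -0.  -3.4] w 0.0314 t 41.25 rows 9 dr [-0.  0.  0.]
[-0.0103, 0.0229, 0.0014]
[-0.0103, 0.0229, 0.0014]
[-0.0103, 0.0229, 0.0014]
[-0.0103, 0.0229, 0.0014]
[-0.0103, 0.023, 0.0014]
[-0.0103, 0.023, 0.0014]
[-0.0103, 0.023, 0.0014]
[-0.0103, 0.023, 0.0014]
[-0.0103, 0.023, 0.0014]
```

Emit:
drive_tool --rows '[{"hand":0.02,"travel":[-0.0103,0.023,0],"dr":[0,0,0]},{"hand":0.02,"travel":[-0.0103,0.023,0],"dr":[0,0,0]},{"hand":0.02,"travel":[-0.0103,0.023,0],"dr":[0,0,0]},{"hand":0.02,"travel":[-0.0103,0.023,0],"dr":[0,0,0]},{"hand":0.02,"travel":[-0.0103,0.023,0],"dr":[0,0,0]},{"hand":0.02,"travel":[-0.0103,0.023,0],"dr":[0,0,0]},{"hand":0.02,"travel":[-0.0103,0.023,0],"dr":[0,0,0]},{"hand":0.02,"travel":[-0.0103,0.023,0],"dr":[0,0,0]},{"hand":0.02,"travel":[-0.0103,0.023,0],"dr":[0,0,0]},{"hand":0.02,"travel":[0,0,0.02],"dr":[0,0,0]},{"hand":0.02,"travel":[0,0,0.02],"dr":[0,0,0]},{"hand":0.02,"travel":[0,0,0],"dr":[0,0,0]}]'

```text
time_s: 42.45
tcp_pos: [0.4345, -0.385, 0.1393]
ee_rot: [0.979, 0.206, -0.003, -0.003]
ft_force: [-0.3, 0.8, -3.9]
width: 0.0315
```

Emit:
drive_tool --rows '[{"hand":0.02,"travel":[0,0,0],"dr":[0,0,0]},{"hand":0.02,"travel":[0,0,0],"dr":[0,0,0]}]'

```text
time_s: 42.65
tcp_pos: [0.4377, -0.387, 0.1446]
ee_rot: [0.979, 0.206, 0.001, 0.001]
ft_force: [1.0, 0.3, -3.3]
width: 0.0317
```

```bash
python3 - <<'E'
from h import *
s=snap('scene');W=cloud(s);P=W.reshape(-1,3);P=P[np.isfinite(P).all(1)]
s=snap('wrist','w6.png')
W=cloud(s)
for r in rects(W,.122,.15,(.3,.6,-.55,-.25),minn=1000): print('plate',*r)
plan((.4352,-.3863,.107),down(23.5),3)
E
```

```text
plate [ 468.4 -374.6] [165.4  94.7] 113.1 [129.8 131.  134.3] 42811
plate [ 374.9 -415.7] [63.5 29.5] 113.2 [129.8 130.7 131.6] 4228
pos [ 0.4379 -0.3872  0.1451] F [-0.  -0.2 -3.4] w 0.0317 t 42.75 rows 3 dr [ 0.001 -0.     0.001]
[-0.0007, -0.0007, 0.0127]
[-0.0007, -0.0007, 0.0127]
[-0.0007, -0.0006, 0.0127]
```

View pics/w6.png

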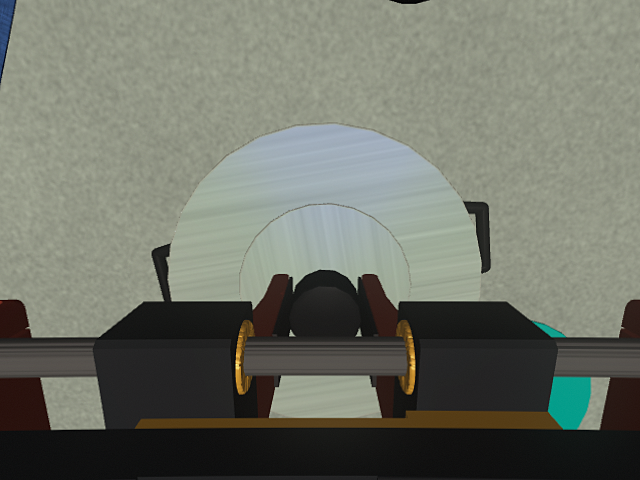

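The view shows the lid level in the grip over the pot, with the handles showing evenly on both sides at (160,270) and (480,237). Lowering.

Emit:
drive_tool --rows '[{"hand":0.02,"travel":[-0.001,-0.001,0.012],"dr":[0,0,0]},{"hand":0.02,"travel":[-0.001,-0.001,0.012],"dr":[0,0,0]},{"hand":0.02,"travel":[0,0,0.006],"dr":[0,0,0]},{"hand":0.02,"travel":[0,0,0.003],"dr":[0,0,0]},{"hand":0.02,"travel":[0,0,0.002],"dr":[0,0,0]},{"hand":0.02,"travel":[0,0,0],"dr":[0,0,0]},{"hand":0.02,"travel":[0,0,0],"dr":[0,0,0]}]'

```text
time_s: 43.45
tcp_pos: [0.435, -0.3862, 0.1095]
ee_rot: [0.979, 0.205, 0.001, 0.001]
ft_force: [0.1, 0.6, -4.2]
width: 0.0316
```

Emit:
drive_tool --rows '[{"hand":0.02,"travel":[0,0,0.001],"dr":[0,0,0]},{"hand":0.02,"travel":[0,0,0],"dr":[0,0,0]}]'

```text
time_s: 43.65
tcp_pos: [0.435, -0.3863, 0.1088]
ee_rot: [0.979, 0.205, 0.001, 0.001]
ft_force: [-0.7, 0.7, 0.6]
width: 0.0314
```

Contact at seated height. Releasing and withdrawing.

Emit:
drive_tool --rows '[{"hand":0.02,"travel":[0,0,0.0005],"dr":[0,0,0]},{"hand":0.064,"travel":[0,0,0],"dr":[0,0,0]},{"hand":0.064,"travel":[0,0,0],"dr":[0,0,0]},{"hand":0.064,"travel":[0,0,0],"dr":[0,0,0]},{"hand":0.064,"travel":[0,0,0],"dr":[0,0,0]},{"hand":0.064,"travel":[0,0,-0.015],"dr":[0,0,0]},{"hand":0.064,"travel":[0,0,-0.03],"dr":[0,0,0]},{"hand":0.064,"travel":[0,0,-0.04],"dr":[0,0,0]},{"hand":0.064,"travel":[0,0,-0.04],"dr":[0,0,0]},{"hand":0.064,"travel":[0.02,-0.02,-0.02],"dr":[0,0,0]},{"hand":0.064,"travel":[0.03,-0.03,0],"dr":[0,0,0]},{"hand":0.064,"travel":[0.02,-0.02,0],"dr":[0,0,0]}]'

```text
time_s: 44.85
tcp_pos: [0.472, -0.2915, 0.2551]
ee_rot: [0.979, 0.206, 0.002, 0.001]
ft_force: [-0.7, 0.5, -0.3]
width: 0.0643
```

Emit:
drive_tool --rows '[{"hand":0.064,"travel":[0,-0.04,0],"dr":[0,0,0]},{"hand":0.064,"travel":[0,-0.04,0],"dr":[0,0,0]},{"hand":0.064,"travel":[0,-0.02,0],"dr":[0,0,0]},{"hand":0.064,"travel":[0,0,0],"dr":[0,0,0]},{"hand":0.064,"travel":[0,0,0],"dr":[0,0,0]}]'

```text
time_s: 45.35
tcp_pos: [0.4307, -0.2027, 0.2537]
ee_rot: [0.979, 0.206, 0.001, 0.001]
ft_force: [-0.5, 0.0, 0.2]
width: 0.0636
```

```bash
python3 - <<'E'
from h import *
for n in ['scene','top']:
    s=snap(n,n+'9.png');W=cloud(s)
    for r in rects(W,.087,.104,(.33,.55,-.5,-.27),minn=200): print(n,'lid',*r)
    m=(W[...,0]>.36)&(W[...,0]<.51)&(W[...,1]>-.46)&(W[...,1]<-.31)&(W[...,2]>.088)&(W[...,2]<.1)
    p=W[m];c=np.linalg.lstsq(np.c_[p[:,:2]-p[:,:2].mean(0),np.ones(len(p))],p[:,2],rcond=None)[0];print('plane',c)
E
python3 ck.py | tail -2; python3 -c "
import cv2,numpy as np
a=cv2.imread('pics/scene9.png');cv2.imwrite('pics/f.png',np.hstack([cv2.resize(a[90:240,190:350],(480,450)),cv2.resize(a[240:420,360:500],(320,450))]))"
```

```text
scene lid [ 436.5 -386.8] [167.5 162.1] 97.5 [ 89.6  95.2 100.8] 1248
plane [ 0.00308434 -0.00441786  0.09482679]
top lid [ 437.5 -407.7] [164.4 122.2] 10.6 [ 89.7  94.9 100.5] 1254
plane [-0.004411    0.00639269  0.09461321]
on chute pts 0  
130 [32. 36. 62.] 142 [28. 34. 61.] 154 [29. 34. 61.] 166 [30. 35. 58.] 178 [30. 33. 58.] 190 [28. 34. 56.] 202 [30. 34. 57.] 214 [28. 34. 57.] 226 [28. 33. 54.] 238 [32. 35. 55.] 250 [30. 35. 53.] 262 [31. 35. 54.] 274 [30. 35. 52.] 286 [30. 34. 51.] 298 [29. 34. 52.] 310 [10. 27. 51.] 322 [11. 33. 52.]
```

View pics/f.png

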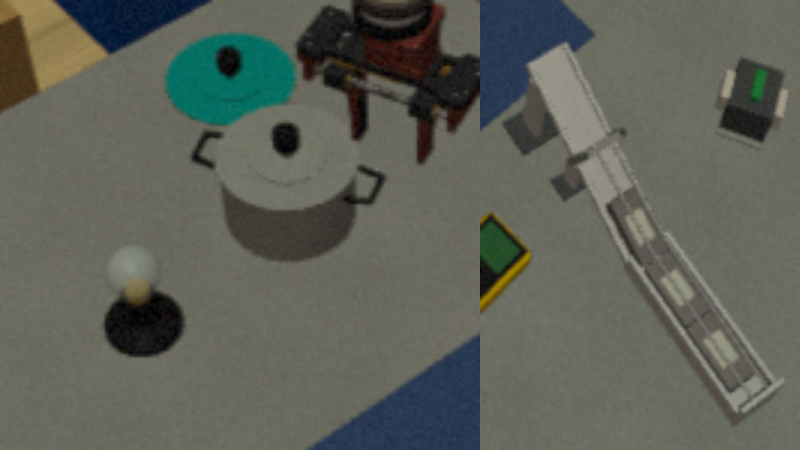

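The crops show the lid seated level on the pot at (285,165) and the three sound packs in line past the gate. The gate is clear and the lamp, multimeter and transformer are in place. Handing in.

```bash
python3 -c "
from h import *
print(arm.finish_job(), arm.observe()['time_s'])"
```

```text
the job is handed in; nothing more can be done
the job is handed in; nothing more can be done
```

The job is done and handed in, at about 45 s of robot time.

- **Lid:** I took it off by its knob first and laid it knob up on the bench. At the end I put it back. The last check shows it level within about 0.5°, at its original seated height and centred within about 2 mm. In the top view the arm hid part of it, so the centring rests on the scene camera.
- **Packs:** Four grey packs were present, and all four went through the gauge. Three ran under the gate. The gate stopped the fourth, which read about 25.5 mm thick. I took it back and set it down in the pot with contact felt before release; the scene camera then showed it there.
- **Other items:** The multimeter, lamp, transformer and look-alikes look undisturbed in the pictures. No sideways knock to a pack or the lid showed up in my checks.
- **Less than ideal:** The tray is 198 mm long and the three sound packs need 240 mm. They lie end to end and the last one's tail rests on the foot of the chute, past the gate. Their positions were the same in two checks about 20 s apart.

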